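Thumb the clip open and free the practice nail tip

ROBOT

A 6-joint arm with a two-finger parallel gripper is mounted at the origin on the work surface. World frame = base frame: x ahead of the robot, y to its left, z up, the work surface at z = 0. Lengths are in m, angles in degrees, forces in N, time in s.
With the tool pointing down it reaches from about 0.35 to 0.875 m from the base axis. Payload 4.2 kg.
Tool frame: the origin (TCP) lies at the very end of the fingers, on their centre line; the grasp point (between the pads) lies r.pinch_z behind it (r.pinch_z is the distance from the TCP to the grasp point, in m); y points along the fingers, z is the direction in which the jaws open and shut, and the axes are right-handed (so a half turn about y gives the same grasp; the last joint's range is limited). The gripper opens to 87 mm and grips with 3 to 60 N. Pads are 19 mm wide; open, the fingers measure 117 mm over their backs; the gripper's body (75 mm by 190 mm) begins 51 mm behind the grasp point.
Start: joints at [-55.714, 22.042, 0.453, 0, -68.411, -14.817], TCP at [0.208, -0.589, 0.192] pointing down, gripper open.
Joint ranges: [-179.83, 179.83], [-69.29, 118.12], [-61.27, 80.66], [-181.25, 117.63], [-171.15, -9.14], [-177.46, 177.46]. Speed limits (degrees/s): [159.86, 159.86, 180, 180, 180, 180].

INTERFACE

Orientations are given as a 3x3 rotation matrix whose columns are the frame's x, y, z axes.
In Python, from station import sense, capture, camera_params, r gives the robot as it stands.
- The arm moves only by the tool move_arm, never from a script. Its argument "increments" is text: rows parted by semicolons, each of 7 numbers parted by spaces: the closure, from -1 (fully open) to 1 (shut), so that 0 is half open, then the shift along the tool's x, y, z in m, then the turn, a rotation vector about the tool's x, y, z in rad. In form: hand x y z wx wy wz; .... A call has 1 to 8 rows; each row is the pose to reach, as a shift and turn from the pose commanded when the call began, along the tool's axes at that moment; what a row does not reach only later rows make up. A row lasts 1/10 s, in which the tool goes at most 50 mm and 8.59 degrees, less where a joint would pass 70% of its speed; a pose out of reach is approached as far as the arm can. A call with a gripper value outside its range is refused whole. The fingers move at their own pace and stop on an object; the grip force is fixed at half the most. Time passes only in rows, so rows that repeat a pose let the fingers close. It gives the time, the measured TCP pose, the force and the opening at its end, in the units of the state.
- sense(): the state, without advancing time (a new reading comes with each control period).
- capture(name): name is "scene" or "top" or "wrist"; returns (picture, depth): 480x640x3 uint8, red, green, blue; 480x640 float32, m along the optical axis (not along the pixel's ray), 0 where there is no reading.
- camera_params(name): a dict with "fx", "fy", "cx", "cy" (pixels), "distortion" ([k1, k2, p1, p2, k3] as OpenCV has them; the pictures are not rectified), "xyz" and "orientation" of the camera in the world. Camera axes: x right, y down, z forward; pixel columns grow to the right and rows downward; lengths in m; the calibration is good to about 2 mm. A picture is of the moment at which its call begins: read the wrist's pose just before it. camera_params takes no time and is no camera call; for the wrist camera it gives the pose at the moment of the call.
- r.finish_job(): hands the job in, once; it reports no verdict.
The state is a dict: "time_s": time; "joints": joint angles; "joint_velocities": joint speeds; "effort": joint torques, N m; "tcp_pos": TCP position; "ee_rot": TCP orientation; "wrist_force": force on the tool from outside, world axes, zero at the start; "moment": the same for the moment, N m; "gripper_width": opening from 0.0 (shut) to 1.0 (fully open).
Only numpy, scipy, OpenCV 4.12 (cv2) and the standard library are available. Lean on these libraries where they do the work, as an engineer would, in place of code of your own. Each camera call takes 0.05 s, during which the arm holds its last target.

TASK

Roll the recessed thumbwheel of the clip stand with one fingertip, gently, its crest going away from the robot, until the clip jaws are fully open. Then lift the practice nail tip out of the clip by its post and stand it upright in the middle of the ceramic ring dish, lowering it in before letting go. Do not press hard on the stand, leave the nail tip seated until the jaws are open, and leave the dish where it is and everything else on the tray alone.

Things in the scene. Friction and masses are not known exactly. Their poses are not given: they have to be found in the camera images.
- stand: Stainless clip stand fixed on the tray, base 84 (x) x 170 (y) x 8 mm. Origin: centre of its underside, on the tray floor 8 mm above the table. z up; x is the way the wheel's top must be rolled (away from the robot, yaw up to 0.5 rad); y towards the clip. Wheel housing at y = -45 mm, clip at y = +45 mm. Pushing any part of it above 13 N is too hard.
- slot (a point): Centre of the top face of the dark wheel housing (60 x by 31 y mm), 40 mm above the stand's underside. The thumbwheel's crest (8 mm wide, axle along stand y) shows right above it. The untouched crest is anywhere from 5 to 13 mm above this point, different each time: find it by feel. It rides on a spring of 6 N per mm: press 5 to 9 N; under 3 to 4 N slips.
- pocket (a point): Centre of the pocket floor of the clip, 10 mm above the stand's underside, where the nail holder's foot sits. Two steel jaws 40 (x) x 18 (y) x 5 mm with orange lips lie over the foot from the stand's -y and +y sides; the wheel slides each 10 mm away from the post. They float up and down with the wheel: tops 32 to 40 mm above the stand's underside.
- wheel (a joint): Angle in rad of the thumbwheel (ridged rim, 36 mm diameter, white marks): starts at 0 to 0.4 (jaws closed), grows as its crest is rolled along the stand's +x, stops at 2.6 (jaws fully open). Stays where left (about 2.5 N drag at the rim). 18 mm of rim travel is 1 rad: several strokes, lifting the finger between them.
- nail: Practice nail tip on a white holder, 40 g, loose: square foot 30 x 30 x 12 mm in the clip's 12 mm deep pocket, round post 14 mm thick up to 66 mm, above it an upright pink tip 11 mm (x) x 3 mm, to 90 mm. Origin: centre of the foot's underside; z along the post. Grip the post across the stand's x, 54 mm above its underside (jaw tops are at 22 to 30 mm).
- dish: White ceramic ring dish with a blue flat inner floor 64 mm in diameter, loose, 100 mm across the rim, 20 mm tall. Origin: centre of its underside; its inner floor is 6 mm above that. Stands on the tray floor left or right of the stand.
- jar: Lavender plastic jar with screw lid, 58 mm in diameter, 42 mm tall, origin at the centre of its underside; on the other side of the stand from the dish. Bystander.
- file: Glass nail file, 135 by 13 by 4 mm, lying at the tray's far edge, origin at the centre of its underside. Bystander.
- polish_pink: Pink nail polish bottle, 28 mm in diameter, 62 mm tall, origin at the centre of its underside. Bystander.
- polish_teal: Teal nail polish bottle, 28 mm in diameter, 62 mm tall, origin at the centre of its underside. Bystander.
- buffer: Orange ring-shaped nail buffer, 40 mm in diameter, 16 mm tall, origin at the centre of its underside. Bystander.
Not all that is in view belongs to the job. What is shaped like the nail but green or purple is not meant.

How it is judged:
By the outcome, as a careful person would: the job done as asked, in the order asked, and still so for the second after the job is handed in, with the robot touching nothing.
It also fails if it takes over 54 s, if anything falls off the work surface, if the arm or the gripper's body presses on something with over 40 N, if the wrist force passes 120 N, or if a joint passes its speed limit or range.

## Working session

There is one attempt and no reset: what is moved stays moved. The work goes in short steps, Python scripts to look and compute and a tool call to move; the robot and the scene stay as the last step left them, time stands still between calls to the robot, and variables do not carry over. Pictures are saved under pics/ and viewed, and the job is handed in when it is done.

Besides the shell and the picture viewer there is one more tool, called after ">>>" in YAML: its name, and indented under it one key for each argument. move_arm: Moves the arm, as the interface text tells. Its arguments: {"type":"object","properties":{"increments":{"type":"string"}},"required":["increments"]}

```bash
ls; mkdir -p pics; python3 - <<'E'
from station import sense,capture,camera_params,r
import cv2
s=sense();print(s);print(r.pinch_z)
for n in("scene","top"):
    p,d=capture(n);cv2.imwrite(f"pics/{n}0.png",p[:,:,::-1]);print(n,camera_params(n),(d>0).mean())
    import numpy as np;np.save(f"{n}0.npy",d)
E
```

```text
pics
{'time_s': 0.0, 'joints': array([-5.57142305e+01,  2.20905984e+01,  3.79861139e-01, -2.95405795e-02,
       -6.84108704e+01, -1.48178925e+01]), 'joint_velocities': array([ 0.10761063, -0.05283489,  0.03728471,  0.00883845,  0.0199976 ,
       -0.01678242]), 'effort': array([-9.00743271e-04, -3.90662777e+01,  1.87403280e+01,  4.21981037e+00,
        1.09458549e-02, -1.89342527e-04]), 'tcp_pos': array([ 0.20810797, -0.58862599,  0.19116052]), 'ee_rot': array([[ 9.42891838e-01, -7.99488996e-04, -3.33098097e-01],
       [ 3.33099047e-01,  2.02367595e-03,  9.42889670e-01],
       [-7.97473087e-05, -9.99997633e-01,  2.17441656e-03]]), 'wrist_force': array([ 0.15501638, -0.20541143, -0.06113734]), 'moment': array([0.03778531, 0.041496  , 0.00750748]), 'gripper_width': 0.9971308481536292}
0.0187
scene {'fx': 547.2303334703467, 'fy': 547.2303334703467, 'cx': 323.9197759773993, 'cy': 244.4605981051854, 'distortion': array([0.01397214, 0.        , 0.        , 0.        , 0.        ]), 'xyz': array([ 1.24117621, -0.11669716,  0.83411458]), 'orientation': array([[ 0.28526603,  0.66911502, -0.68622764],
       [ 0.95842397, -0.20425591,  0.19925618],
       [-0.00684075, -0.71453804, -0.69956315]])} 0.99595703125
top {'fx': 457.5699252367443, 'fy': 457.5699252367443, 'cx': 314.76082178030543, 'cy': 235.6029586371247, 'distortion': array([0.01854656, 0.        , 0.        , 0.        , 0.        ]), 'xyz': array([0.41363068, 0.08471598, 1.01714204]), 'orientation': array([[ 0.00336703, -0.99575749,  0.09195482],
       [-0.99989046, -0.00467775, -0.01404211],
       [ 0.01441268, -0.09189747, -0.99566417]])} 0.995830078125
```

View pics/scene0.png

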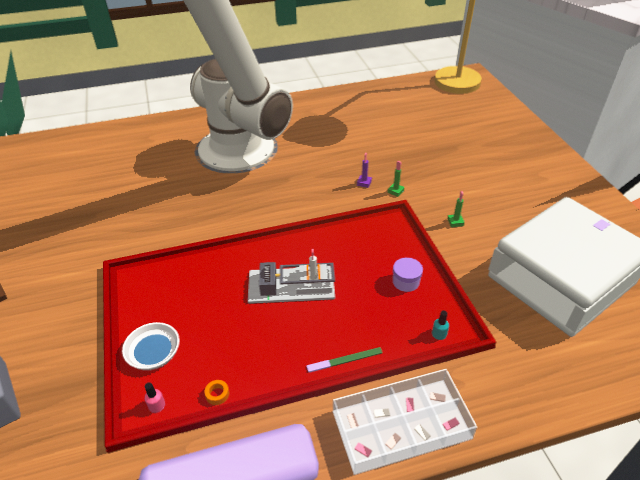

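View pics/top0.png

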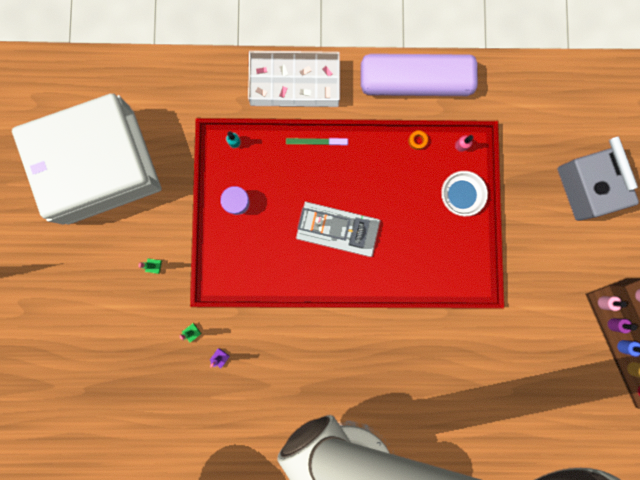

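The scene view shows the stand at about (292,282), with its wheel housing at (267,277) and the nail at (313,265). The dish is at (152,347). In the top view the stand is at (338,229), the wheel at (360,233), the nail at about (317,222), the dish at (464,193) and the jar at (235,200). I'll zoom in.

```bash
cat > h.py <<'E'
import numpy as np,cv2
from station import sense,capture,camera_params,r
def ray(P,px):
    K=np.array([[P['fx'],0,P['cx']],[0,P['fy'],P['cy']],[0,0,1]])
    u=cv2.undistortPoints(np.array(px,float).reshape(-1,1,2),K,P['distortion']).reshape(-1,2)
    return np.c_[u,np.ones(len(u))]@P['orientation'].T
def plane(P,px,z):
    d=ray(P,px);return P['xyz']+d*((z-P['xyz'][2])/d[:,2])[:,None]
def deproj(P,px,dep):
    return P['xyz']+ray(P,px)*np.array(dep).reshape(-1,1)
def project(P,X):
    K=np.array([[P['fx'],0,P['cx']],[0,P['fy'],P['cy']],[0,0,1]])
    R=P['orientation'].T
    return cv2.projectPoints(np.array(X,float).reshape(-1,1,3),cv2.Rodrigues(R)[0],-R@P['xyz'],K,P['distortion'])[0].reshape(-1,2)
def tri(P1,p1,P2,p2):
    a=ray(P1,[p1])[0];b=ray(P2,[p2])[0]
    s=np.linalg.lstsq(np.c_[a,-b],P2['xyz']-P1['xyz'],rcond=None)[0]
    A=P1['xyz']+a*s[0];B=P2['xyz']+b*s[1];return (A+B)/2,np.linalg.norm(A-B)
E
python3 - <<'E'
import cv2,numpy as np
from h import *
for n,(x0,y0,w,h) in {"top":(285,190,110,80),"scene":(235,240,115,80)}.items():
    i=cv2.imread(f"pics/{n}0.png");c=cv2.resize(i[y0:y0+h,x0:x0+w],None,fx=7,fy=7,interpolation=cv2.INTER_CUBIC);cv2.imwrite(f"pics/{n}0z.png",c)
for n in("top","scene"):
    P=camera_params(n);i=cv2.imread(f"pics/{n}0.png");d=np.load(n+"0.npy")
    hsv=cv2.cvtColor(i,cv2.COLOR_BGR2HSV)
    m=cv2.inRange(hsv,(95,70,60),(115,255,255))
    c=[k for k in cv2.findContours(m,0,1)[0] if cv2.contourArea(k)>200]
    for k in c:
        (u,v),ax,an=cv2.fitEllipse(k);print(n,(u,v),ax,plane(P,[(u,v)],.014),deproj(P,[(u,v)],[d[int(v),int(u)]]))
E
```

```text
top (461.8562316894531, 194.2176971435547) (26.814424514770508, 27.956798553466797) [[ 0.60033881 -0.25661899  0.014     ]] [[ 0.600569   -0.25703981  0.01276324]]
scene (152.0821533203125, 349.26202392578125) (27.12887954711914, 37.78031539916992) [[ 0.60423053 -0.25454258  0.014     ]] [[ 0.60289086 -0.2548325   0.01227507]]
```

View pics/top0z.png

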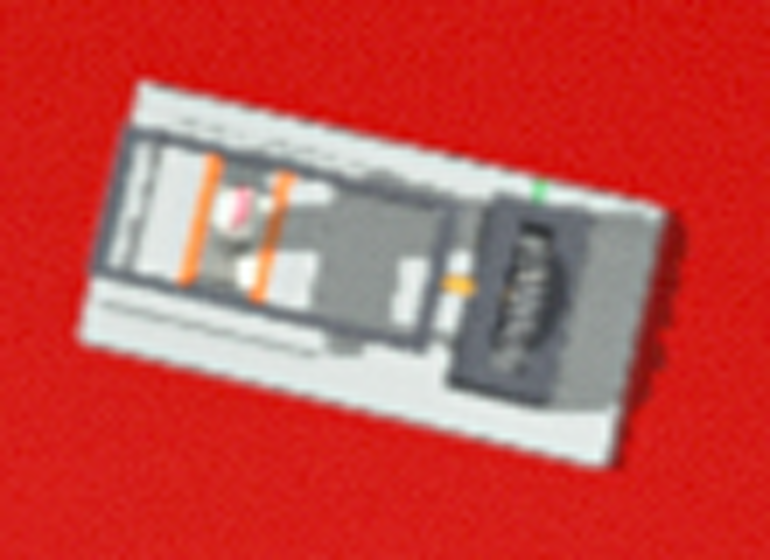

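View pics/scene0z.png

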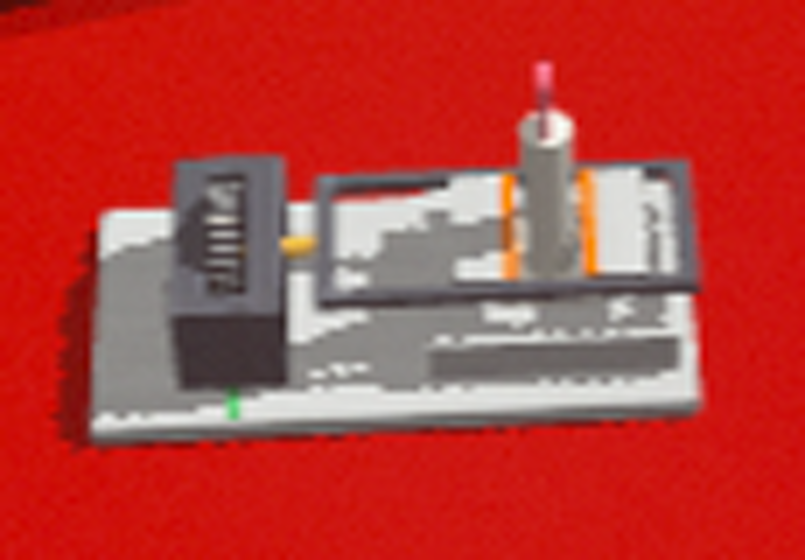

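```bash
python3 - <<'E'
from h import *
P=camera_params("top");S=camera_params("scene")
f=lambda a,o:(np.array(a,float)+.5)/7-.5+np.array(o)
T=lambda a:f(a,(285,190)); C=lambda a:f(a,(235,240))
c=plane(P,[T(a) for a in [(140,82),(667,210),(612,467),(80,345)]],.016);print(c)
e=[c[1]-c[0],c[2]-c[3],c[0]-c[3],c[1]-c[2]];print([np.linalg.norm(v) for v in e],[np.degrees(np.arctan2(v[1],v[0])) for v in e]);print(c.mean(0))
c2=plane(S,[C(a) for a in [(98,210),(92,428),(703,402)]],.016);print(c2, (c2[0]+c2[2])/2)
# housing top
h=plane(P,[T(a) for a in [(490,195),(590,210),(548,405),(447,383)]],.048);print('housing',h,h.mean(0))
h=plane(S,[C(a) for a in [(175,160),(285,158),(287,315),(173,317)]],.048);print('housingS',h,h.mean(0))
print('housing tri',[tri(P,T(a),S,C(b)) for a,b in [((490,195),(287,315)),((590,210),(173,317)),((548,405),(175,160)),((447,383),(285,158))]])
print('tip tri',tri(P,T((246,190)),S,C((543,63))), 'posttop',tri(P,T((240,212)),S,C((547,127))))
E
```

```text
[[ 0.58221159  0.0933926   0.016     ]
 [ 0.54231935 -0.07304885  0.016     ]
 [ 0.46116027 -0.05501317  0.016     ]
 [ 0.49872581  0.1117501   0.016     ]]
[np.float64(0.17115533252603174), np.float64(0.17094197503478017), np.float64(0.08548026006274727), np.float64(0.08313893644410925)] [np.float64(-103.47825021139988), np.float64(-102.69470563487191), np.float64(-12.401283450635969), np.float64(-12.52902866066151)]
[0.52110426 0.01927017 0.016     ]
[[ 0.46400119 -0.05186625  0.016     ]
 [ 0.5447677  -0.06916281  0.016     ]
 [ 0.58499831  0.09526188  0.016     ]] [0.52449975 0.02169781 0.016     ]
housing [[ 0.54254679 -0.01392021  0.048     ]
 [ 0.53808739 -0.04446222  0.048     ]
 [ 0.47838075 -0.03124872  0.048     ]
 [ 0.48493823 -0.00058391  0.048     ]] [ 0.51098829 -0.02255377  0.048     ]
housingS [[ 4.81637887e-01 -2.97560155e-02  4.80000000e-02]
 [ 4.89990266e-01  3.31002525e-04  4.80000000e-02]
 [ 5.48112308e-01 -1.24585835e-02  4.80000000e-02]
 [ 5.39749255e-01 -4.24130523e-02  4.80000000e-02]] [ 0.51487243 -0.02107416  0.048     ]
housing tri [(array([ 0.54347629, -0.01310421,  0.04317379]), np.float64(0.002670341445208431)), (array([ 0.5384602 , -0.04344422,  0.04695997]), np.float64(0.002349721795896371)), (array([ 0.47878069, -0.03050156,  0.0453937 ]), np.float64(0.002154329432123074)), (array([4.85483579e-01, 1.59912983e-05, 4.35900747e-02]), np.float64(0.002019985495429156))]
tip tri (array([0.53559849, 0.06358885, 0.11098064]), np.float64(0.002922088604206999)) posttop (array([0.53281526, 0.0647591 , 0.08331424]), np.float64(0.003151111030713102))
```

```bash
python3 - <<'E'
from h import *
P=camera_params("top");d=np.load("top0.npy")
v,u=np.mgrid[0:480:4,0:640:4];px=np.c_[u.ravel(),v.ravel()]
X=deproj(P,px,d[v,u].ravel())
print('TCP px',project(P,[[.208,-.589,.192]]))
k=(X[:,0]>.15)&(X[:,0]<.65)&(X[:,1]<-.3)&(X[:,2]>.03)
print(X[k].round(3)[::3])
W=camera_params("wrist");s=sense();R=s['ee_rot'];print('cam in tool',R.T@(W['xyz']-s['tcp_pos']),(R.T@W['orientation']).round(3),W['fx'])
tgt=np.array([.52,-.02,.26]);print('shift',R.T@(tgt-s['tcp_pos']))
E
```

```text
TCP px [[692.64010069 397.79585219]]
[[ 0.649 -0.554  0.097]
 [ 0.647 -0.48   0.071]
 [ 0.646 -0.503  0.074]
 [ 0.646 -0.527  0.075]
 [ 0.646 -0.552  0.076]
 [ 0.639 -0.557  0.104]
 [ 0.643 -0.483  0.05 ]
 [ 0.638 -0.494  0.074]
 [ 0.638 -0.519  0.074]
 [ 0.637 -0.543  0.076]
 [ 0.635 -0.56   0.087]
 [ 0.638 -0.483  0.034]
 [ 0.629 -0.486  0.072]
 [ 0.629 -0.509  0.076]
 [ 0.628 -0.533  0.077]
 [ 0.628 -0.557  0.079]
 [ 0.622 -0.563  0.105]
 [ 0.624 -0.486  0.058]
 [ 0.62  -0.501  0.075]
 [ 0.62  -0.526  0.075]
 [ 0.621 -0.551  0.074]
 [ 0.616 -0.561  0.096]
 [ 0.619 -0.487  0.04 ]
 [ 0.613 -0.494  0.072]
 [ 0.61  -0.512  0.082]
 [ 0.61  -0.537  0.083]
 [ 0.612 -0.567  0.076]
 [ 0.606 -0.571  0.104]
 [ 0.606 -0.493  0.059]
 [ 0.603 -0.508  0.076]
 [ 0.602 -0.529  0.081]
 [ 0.603 -0.557  0.076]
 [ 0.598 -0.564  0.102]
 [ 0.599 -0.495  0.054]
 [ 0.595 -0.508  0.074]
 [ 0.593 -0.527  0.084]
 [ 0.595 -0.559  0.074]
 [ 0.595 -0.583  0.075]
 [ 0.591 -0.497  0.051]
 [ 0.586 -0.506  0.077]
 [ 0.587 -0.533  0.074]
 [ 0.586 -0.557  0.076]
 [ 0.586 -0.581  0.077]
 [ 0.586 -0.5    0.031]
 [ 0.57
[... 607 characters left out ...]
2  0.066]
 [ 0.37  -0.556  0.046]
 [ 0.37  -0.585  0.04 ]
 [ 0.371 -0.595  0.062]
 [ 0.361 -0.558  0.041]
 [ 0.363 -0.564  0.071]
 [ 0.363 -0.595  0.061]
 [ 0.353 -0.562  0.047]
 [ 0.354 -0.591  0.054]
 [ 0.346 -0.592  0.052]
 [ 0.337 -0.597  0.044]
 [ 0.328 -0.573  0.041]
 [ 0.329 -0.599  0.052]
 [ 0.321 -0.576  0.048]
 [ 0.32  -0.604  0.045]
 [ 0.312 -0.575  0.049]
 [ 0.315 -0.582  0.074]
 [ 0.277 -0.585  0.031]
 [ 0.279 -0.599  0.047]
 [ 0.271 -0.591  0.046]
 [ 0.263 -0.591  0.046]
 [ 0.221 -0.602  0.037]]
cam in tool [-0.06831368 -0.19279829  0.00106766] [[ 0.     0.968  0.252]
 [ 0.    -0.252  0.968]
 [ 1.    -0.    -0.   ]] 387.25775198744736
shift [ 0.48350624 -0.06792467  0.43245001]
```

>>> move_arm:
  increments: "-1 0.03 -0.01 0.03 0 0.07 0; -1 0.06 -0.02 0.06 0 0.14 0; -1 0.09 -0.03 0.09 0 0.21 0; -1 0.12 -0.04 0.12 0 0.28 0; -1 0.15 -0.05 0.15 0 0.35 0; -1 0.18 -0.06 0.18 0 0.42 0; -1 0.21 -0.065 0.21 0 0.49 0; -1 0.24 -0.07 0.24 0 0.561 0"

```text
time_s: 0.9
tcp_pos: [0.3548, -0.2812, 0.2624]
ee_rot: [[0.975, 0.0, 0.223], [-0.223, 0.0, 0.975], [0.0, -1.0, 0.0]]
wrist_force: [0.7, -0.8, -0.8]
gripper_width: 0.998
```

>>> move_arm:
  increments: "-1 0.01 0 0.045 0 0 0; -1 0.02 0 0.09 0 0 0; -1 0.03 0 0.135 0 0 0; -1 0.04 0 0.18 0 0 0; -1 0.05 0 0.225 0 0 0; -1 0.06 0 0.27 0 0 0; -1 0.07 0 0.31 0 0 0; -1 0.074 0 0.326 0 0 0"

```text
time_s: 1.7
tcp_pos: [0.4992, 0.0217, 0.2615]
ee_rot: [[0.976, -0.001, 0.216], [-0.216, 0.0, 0.976], [-0.001, -1.0, -0.0]]
wrist_force: [-0.6, -0.4, 0.2]
gripper_width: 1.0
```

```bash
cat > look.py <<'E'
import sys
from h import *
import pickle
n=sys.argv[1];s=sense();P=camera_params("wrist");p,d=capture("wrist")
print(s['time_s'],s['tcp_pos'].round(4),s['wrist_force'].round(2))
cv2.imwrite(f"pics/{n}.png",p[:,:,::-1]);pickle.dump((s,P,p,d),open(n+".pkl","wb"))
E
python3 look.py w1
```

```text
1.7 [0.4992 0.0217 0.2615] [-0.57 -0.39  0.16]
```

View pics/w1.png

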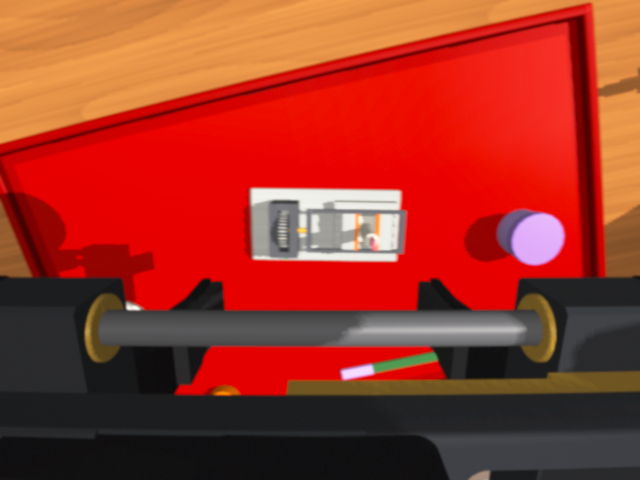

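The wrist view shows the stand well aligned, with corners at about (251,187), (401,190), (398,263) and (250,261). The wheel is at (284,229) and the nail at (372,240). Next I'll zoom and measure.

```bash
python3 - <<'E'
from h import *
import pickle
s,P,p,d=pickle.load(open("w1.pkl","rb"))
c=cv2.resize(p[175:275,240:415,::-1],None,fx=4.5,fy=4.5,interpolation=cv2.INTER_CUBIC);cv2.imwrite("pics/w1z.png",c)
E
```

```text
(no output)
```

View pics/w1z.png

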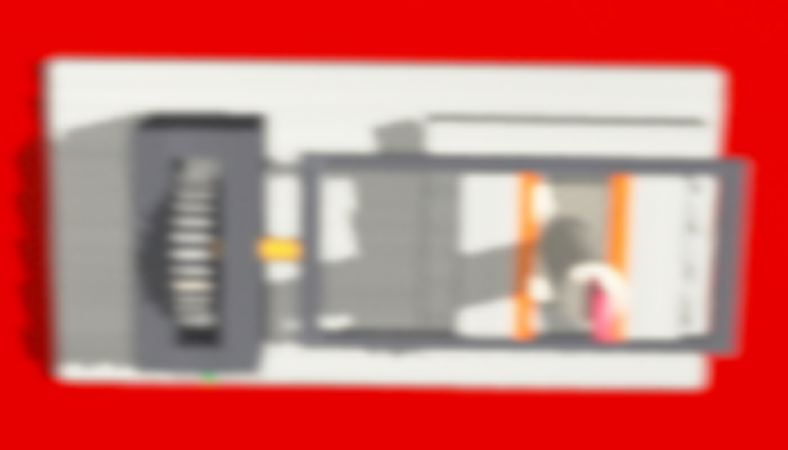

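```bash
python3 - <<'E'
from h import *
import pickle
s,P,p,d=pickle.load(open("w1.pkl","rb"))
T=lambda a:(np.array(a,float)+.5)/4.5-.5+np.array((240,175))
c=plane(P,[T(a) for a in [(46,57),(727,67),(707,390),(52,383)]],.016)
e=[c[1]-c[0],c[2]-c[3]];print(c,[np.linalg.norm(v) for v in e],[np.degrees(np.arctan2(v[1],v[0]))-90 for v in e]);print(c.mean(0))
h=plane(P,[T(a) for a in [(138,125),(262,125),(265,373),(132,373)]],.048);print('h',h,h.mean(0))
print('wheel',plane(P,[T((195,255))],.057))
print('post top',plane(P,[T((598,290))],.084))
print('depth housing',deproj(P,[T(a) for a in [(240,200),(240,320),(195,250),(200,240)]],[d[tuple(np.round(T(a)[::-1]).astype(int))] for a in [(240,200),(240,320),(195,250),(200,240)]]))
E
```

```text
[[ 0.46085782 -0.05019288  0.016     ]
 [ 0.50033487  0.11611137  0.016     ]
 [ 0.58286613  0.09687331  0.016     ]
 [ 0.54364067 -0.07089239  0.016     ]] [np.float64(0.17092554290122844), np.float64(0.17229035993297637)] [np.float64(-13.353627237408276), np.float64(-13.159973955901535)]
[0.52192487 0.02297485 0.016     ]
h [[ 0.4788516  -0.02681688  0.048     ]
 [ 0.48517928  0.00157861  0.048     ]
 [ 0.54428394 -0.01169289  0.048     ]
 [ 0.53727774 -0.04328012  0.048     ]] [ 0.51139814 -0.02005282  0.048     ]
wheel [[ 0.51030954 -0.01994691  0.057     ]]
post top [[0.53174413 0.0681817  0.084     ]]
depth housing [[ 0.5013771  -0.00759559  0.0483229 ]
 [ 0.53012787 -0.01456737  0.04753725]
 [ 0.50888305 -0.01946171  0.05837558]
 [ 0.50699396 -0.01788028  0.05749026]]
```

>>> move_arm:
  increments: "-1 0.006 0.02 -0.035 0 0 0; -1 0.012 0.05 -0.07 0 0 0; -1 0.0155 0.09 -0.0913 0 0 0; -1 0.0155 0.13 -0.0913 0 0 0; -1 0.0155 0.165 -0.0913 0 0 0; -1 0.0155 0.18 -0.0913 0 0 0; -1 0.0155 0.187 -0.0913 0 0 0; -1 0.0155 0.187 -0.0913 0 0 0"

```text
time_s: 2.55
tcp_pos: [0.4927, -0.0743, 0.0747]
ee_rot: [[0.975, -0.002, 0.22], [-0.22, -0.0, 0.975], [-0.002, -1.0, -0.001]]
wrist_force: [0.9, -0.4, 0.8]
gripper_width: 0.999
```

```bash
python3 look.py w2; python3 -c "
from h import *
p,d=capture('scene');cv2.imwrite('pics/s2.png',cv2.resize(p[200:340,190:370,::-1],None,fx=4,fy=4,interpolation=cv2.INTER_CUBIC))
s=sense();print(s['tcp_pos'],s['ee_rot'],s['wrist_force'])"
```

```text
2.55 [ 0.4927 -0.0743  0.0747] [ 0.86 -0.4   0.76]
[ 0.4941279  -0.0738604   0.07627322] [[ 9.75631402e-01  1.87485037e-03  2.19407961e-01]
 [-2.19408324e-01 -1.22002383e-05  9.75633121e-01]
 [ 1.83184295e-03 -9.99998242e-01  3.99454841e-04]] [-0.30931832 -0.29448253  0.1772457 ]
```

View pics/s2.png

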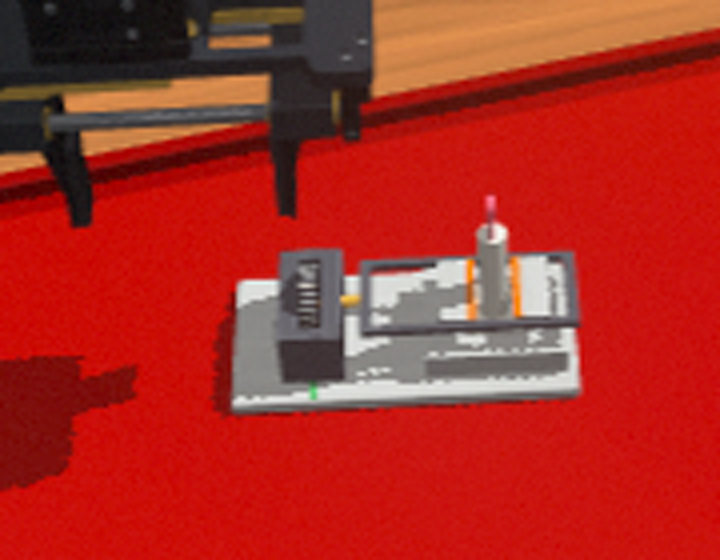

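View pics/w2.png

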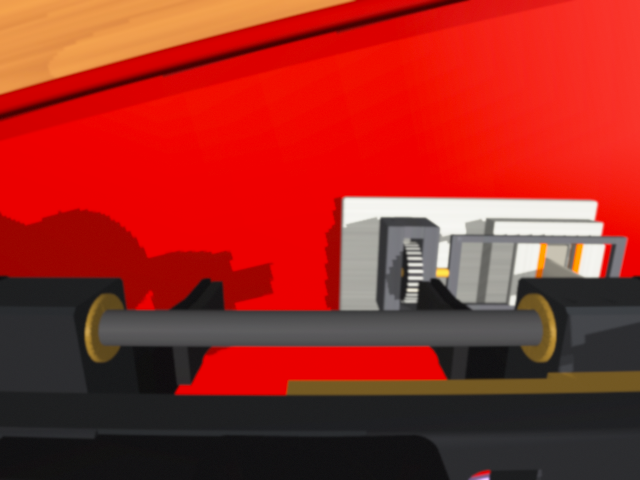

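```bash
python3 -c "
from h import *
s=sense();S=camera_params('scene');t=s['tcp_pos'];R=s['ee_rot']
for o in (-.051,-.0435,0,.0435,.051,.0585): print(o,((project(S,[t+R[:,2]*o])[0]-[190,200])*4).round(), (project(S,[t+R[:,2]*o+R[:,0]*.0095])[0]*4-[760,800]).round(), ((project(S,[t+R[:,2]*o-R[:,0]*.0095])[0]-[190,200])*4).round())
print((project(S,[[.5125,-.0226,.048],[.5327,.0644,.108]])-[190,200])*4)
p,d=capture('scene');v,u=200+213//4-1,190+287//4
print(d[v-3:v+4,u-4:u+5].round(3)); print(deproj(S,[(u,v)],[d[v,u]]),u,v)
"
```

```text
-0.051 [ 81. 252.] [ 79. 267.] [ 83. 238.]
-0.0435 [ 97. 251.] [ 95. 266.] [ 98. 237.]
0 [188. 246.] [187. 261.] [189. 232.]
0.0435 [279. 241.] [279. 256.] [279. 227.]
0.051 [295. 241.] [294. 255.] [295. 227.]
0.0585 [310. 240.] [310. 254.] [310. 226.]
[[305.61823235 290.35039939]
 [485.60117628 194.4029991 ]]
[[1.174 1.173 1.019 1.018 1.019 1.017 1.018 1.171 1.172]
 [1.173 1.173 1.022 1.019 1.022 1.018 1.017 1.169 1.168]
 [1.169 1.168 1.023 1.023 1.018 1.021 1.02  1.17  1.168]
 [1.17  1.168 1.026 1.021 1.026 1.021 1.021 1.171 1.166]
 [1.163 1.166 1.026 1.025 1.027 1.024 1.025 1.163 1.165]
 [1.161 1.162 1.164 1.165 1.163 1.164 1.163 1.164 1.163]
 [1.159 1.16  1.16  1.16  1.16  1.166 1.164 1.158 1.163]]
[[ 0.51303696 -0.02820384  0.10719062]] 261 252
```

```bash
python3 -c "
from h import *
import pickle
s,P,p,d=pickle.load(open('w2.pkl','rb'))
cv2.imwrite('pics/w2z.png',cv2.resize(p[265:390,400:530,::-1],None,fx=5,fy=5))
R=s['ee_rot'];
for u,v in [(430,284),(434,290),(440,300),(433,300),(450,296),(460,300),(450,350),(460,360),(215,284),(210,292)]:
  X=deproj(P,[(u,v)],[d[v,u]])[0];print(u,v,d[v,u].round(3),(R.T@(X-s['tcp_pos'])).round(4))
t=s['tcp_pos']
print(project(P,[t+R@np.array(o) for o in [(-.0095,0,.0435),(.0095,0,.0435),(-.0095,0,.0585),(-.0095,-.028,.0435),(-.0095,-.028,.0585),(.0095,-.028,.0435)]]))
"
```

```text
430 284 0.168 [-0.0098 -0.0341  0.0489]
434 290 0.162 [-0.0094 -0.0404  0.0489]
440 300 0.152 [-0.0093 -0.051   0.0483]
433 300 0.151 [-0.0099 -0.0524  0.0451]
450 296 0.151 [-0.0113 -0.0517  0.0519]
460 300 0.269 [0.0365 0.0581 0.0987]
450 350 0.129 [-0.002  -0.0766  0.0446]
460 360 0.127 [ 0.0001 -0.0794  0.0472]
215 284 0.167 [-0.0104 -0.0356 -0.0445]
210 292 0.16 [-0.0096 -0.0429 -0.0447]
[[401.73178849 261.6312236 ]
 [399.81824864 295.66510209]
 [430.36736404 261.59866036]
 [414.32314938 279.89090674]
 [447.32792768 279.81862855]
 [411.74691476 318.51604217]]
```

View pics/w2z.png

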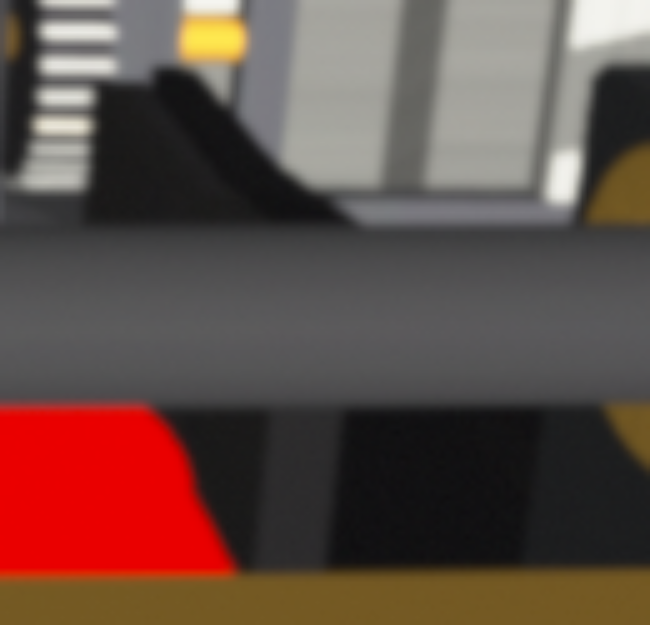

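>>> move_arm:
  increments: "1 0 0 0 0 0 0; 1 0 0 0 0 0 0; 1 0 0 0 0 0 0; 1 0 0 0 0 0 0; 1 0 0 0 0 0 0; 1 0 0 0 0 0 0; 1 0 0 0 0 0 0; 1 0 0 0 0 0 0"

```text
time_s: 3.5
tcp_pos: [0.4934, -0.0736, 0.0752]
ee_rot: [[0.976, -0.0, 0.219], [-0.219, -0.0, 0.976], [-0.0, -1.0, -0.0]]
wrist_force: [0.8, 0.6, -0.2]
gripper_width: 0.355
```

```bash
python3 look.py w3; python3 -c "
from h import *
p,d=capture('scene');np.save('s3.npy',d);cv2.imwrite('pics/s3.png',cv2.resize(p[200:340,190:370,::-1],None,fx=4,fy=4,interpolation=cv2.INTER_CUBIC))
s=sense();print(s['tcp_pos'],s['wrist_force'],s['gripper_width'])
S=camera_params('scene');t=s['tcp_pos'];R=s['ee_rot']
for h in (0,-.01,-.02): print((project(S,[t+R@np.array(o) for o in [(.0095,h,-.015),(.0095,h,0),(.0095,h,.015)]])-[190,200])*4)
"
```

```text
3.5 [ 0.4934 -0.0736  0.0752] [ 0.8   0.57 -0.19]
[ 0.49339036 -0.07362626  0.0751949 ] [-0.13882379  0.209182   -0.28436218] 0.26519589652037345
[[156.11043169 262.77951094]
 [187.70690227 261.07319624]
 [219.25753216 259.36973107]]
[[153.40941959 248.28200343]
 [185.22066203 246.5743463 ]
 [216.98540694 244.86947884]]
[[150.67126206 233.58786346]
 [182.70025952 231.87899203]
 [214.68208828 230.17284714]]
```

View pics/s3.png

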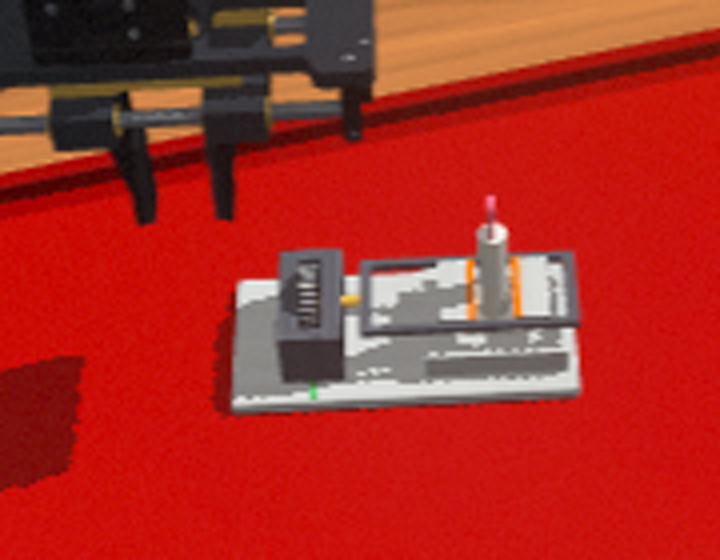

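View pics/w3.png

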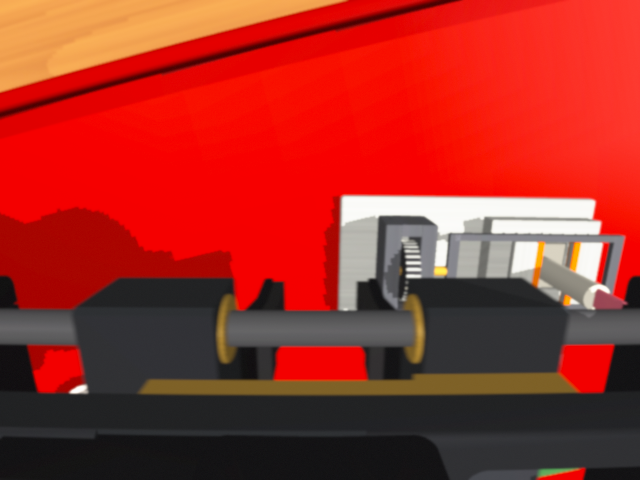

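>>> move_arm:
  increments: "-1 0 0 0.003 0 0 0; -1 0.001 0 0.006 0 0 0; -1 0.001 0 0.006 0 0 0; -1 0.001 0 0.006 0 0 0; -1 0.001 0 0.006 0 0 0; -1 0.001 0.003 0.006 0 0 0; -1 0.001 0.006 0.006 0 0 0; -1 0.001 0.009 0.006 0 0 0"

```text
time_s: 4.4
tcp_pos: [0.4955, -0.0681, 0.0659]
ee_rot: [[0.976, -0.0, 0.22], [-0.22, -0.0, 0.976], [-0.0, -1.0, -0.0]]
wrist_force: [0.5, -1.0, 0.7]
gripper_width: 0.912
```

>>> move_arm:
  increments: "-1 0 0.001 0 0 0 0; -1 0 0.002 0 0 0 0; -1 0 0.003 0 0 0 0; -1 0 0.003 0 0 0 0"

```text
time_s: 4.8
tcp_pos: [0.4957, -0.068, 0.0632]
ee_rot: [[0.976, -0.0, 0.219], [-0.219, -0.0, 0.976], [-0.0, -1.0, -0.0]]
wrist_force: [0.3, 0.1, 0.6]
gripper_width: 0.998
```

>>> move_arm:
  increments: "-1 0 0.001 0 0 0 0; -1 0 0.002 0 0 0 0; -1 0 0.002 0 0 0 0"

```text
time_s: 5.1
tcp_pos: [0.4956, -0.068, 0.0611]
ee_rot: [[0.976, -0.0, 0.219], [-0.219, -0.0, 0.976], [-0.0, -1.0, -0.0]]
wrist_force: [0.2, -0.8, 0.3]
gripper_width: 1.004
```

>>> move_arm:
  increments: "-1 0 0.0005 0 0 0 0; -1 0 0.001 0 0 0 0; -1 0 0.001 0 0 0 0"

```text
time_s: 5.4
tcp_pos: [0.4957, -0.068, 0.0602]
ee_rot: [[0.976, -0.0, 0.219], [-0.219, 0.0, 0.976], [-0.0, -1.0, -0.0]]
wrist_force: [-0.0, 0.7, 0.3]
gripper_width: 0.997
```

>>> move_arm:
  increments: "-1 0 0.0005 0 0 0 0; -1 0 0.001 0 0 0 0; -1 0 0.001 0 0 0 0"

```text
time_s: 5.7
tcp_pos: [0.4957, -0.068, 0.0592]
ee_rot: [[0.976, -0.0, 0.219], [-0.219, 0.0, 0.976], [-0.0, -1.0, -0.0]]
wrist_force: [-0.4, -0.6, 0.1]
gripper_width: 1.004
```

>>> move_arm:
  increments: "-1 0 0.001 0 0 0 0; -1 0 0.001 0 0 0 0"

```text
time_s: 5.9
tcp_pos: [0.4956, -0.068, 0.0581]
ee_rot: [[0.976, -0.0, 0.22], [-0.22, 0.0, 0.976], [-0.0, -1.0, -0.0]]
wrist_force: [0.9, 0.0, -0.7]
gripper_width: 1.003
```

>>> move_arm:
  increments: "-1 0 0.0007 0 0 0 0; -1 0 0.0007 0 0 0 0"

```text
time_s: 6.1
tcp_pos: [0.4956, -0.068, 0.0574]
ee_rot: [[0.976, -0.0, 0.219], [-0.219, -0.0, 0.976], [-0.0, -1.0, -0.0]]
wrist_force: [-0.5, 0.1, -0.2]
gripper_width: 0.997
```

```bash
cat > sc.py <<'E'
import sys
from h import *
n=sys.argv[1]
p,d=capture('scene');np.save(n+'.npy',d);cv2.imwrite(f'pics/{n}.png',cv2.resize(p[210:310,220:350,::-1],None,fx=6,fy=6,interpolation=cv2.INTER_CUBIC))
E
python3 sc.py s4
```

```text
(no output)
```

View pics/s4.png

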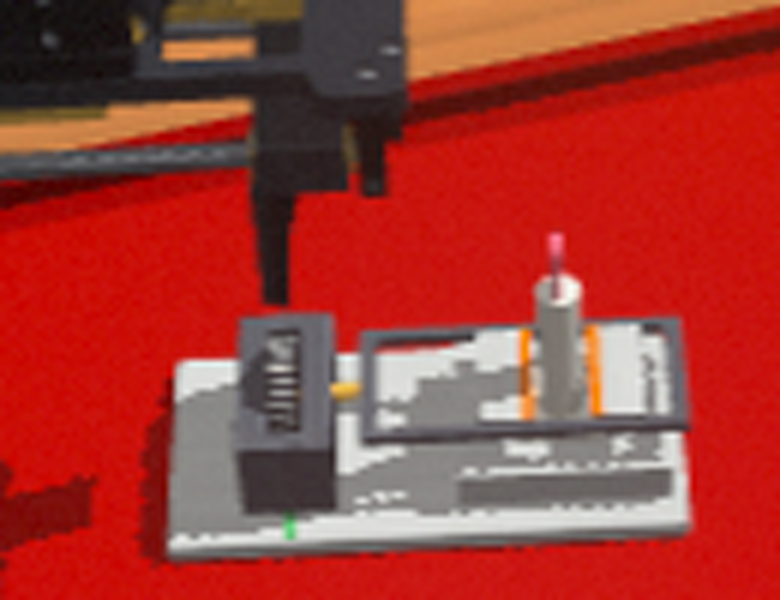

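>>> move_arm:
  increments: "-1 0 0.0008 0 0 0 0; -1 0 0.0008 0 0 0 0"

```text
time_s: 6.35
tcp_pos: [0.4956, -0.068, 0.0566]
ee_rot: [[0.976, -0.0, 0.219], [-0.219, 0.0, 0.976], [-0.0, -1.0, -0.0]]
wrist_force: [0.1, -0.4, 0.5]
gripper_width: 0.997
```

>>> move_arm:
  increments: "-1 0 0.0008 0 0 0 0; -1 0 0.0008 0 0 0 0"

```text
time_s: 6.55
tcp_pos: [0.4956, -0.068, 0.0559]
ee_rot: [[0.976, -0.0, 0.219], [-0.219, 0.0, 0.976], [-0.0, -1.0, -0.0]]
wrist_force: [0.4, 0.3, -0.0]
gripper_width: 1.0
```

>>> move_arm:
  increments: "-1 0 0.0008 0 0 0 0; -1 0 0.0008 0 0 0 0"

```text
time_s: 6.75
tcp_pos: [0.4956, -0.068, 0.055]
ee_rot: [[0.976, -0.0, 0.219], [-0.219, 0.0, 0.976], [-0.0, -1.0, -0.0]]
wrist_force: [0.0, 0.0, 0.0]
gripper_width: 1.001
```

>>> move_arm:
  increments: "-1 0 0.0008 0 0 0 0; -1 0 0.0008 0 0 0 0"

```text
time_s: 6.95
tcp_pos: [0.4956, -0.068, 0.0542]
ee_rot: [[0.976, -0.0, 0.219], [-0.219, -0.0, 0.976], [-0.0, -1.0, -0.0]]
wrist_force: [0.1, 0.1, -0.1]
gripper_width: 1.006
```

>>> move_arm:
  increments: "-1 0 0.001 0 0 0 0; -1 0 0.001 0 0 0 0"

```text
time_s: 7.15
tcp_pos: [0.4956, -0.068, 0.0532]
ee_rot: [[0.976, -0.0, 0.219], [-0.219, -0.0, 0.976], [-0.0, -1.0, -0.0]]
wrist_force: [0.2, 0.6, 0.0]
gripper_width: 1.0
```

>>> move_arm:
  increments: "-1 0 0.001 0 0 0 0; -1 0 0.001 0 0 0 0"

```text
time_s: 7.35
tcp_pos: [0.4956, -0.068, 0.0522]
ee_rot: [[0.976, -0.0, 0.219], [-0.219, 0.0, 0.976], [-0.0, -1.0, -0.0]]
wrist_force: [-0.1, 0.6, 0.2]
gripper_width: 1.0
```

>>> move_arm:
  increments: "-1 0 0.001 0 0 0 0; -1 0 0.001 0 0 0 0"

```text
time_s: 7.55
tcp_pos: [0.4956, -0.068, 0.0512]
ee_rot: [[0.976, -0.0, 0.219], [-0.219, -0.0, 0.976], [-0.0, -1.0, -0.0]]
wrist_force: [0.7, -0.6, -0.0]
gripper_width: 1.004
```

```bash
python3 look.py w5; python3 sc.py s5; python3 -c "
from h import *
S=camera_params('scene');d=np.load('s5.npy')
for v in range(240,275,2): print(v,[ (round(float(d[v,u]),3), deproj(S,[(u,v)],[d[v,u]])[0].round(3).tolist()) for u in (264,266)])"
```

```text
7.55 [ 0.4956 -0.068   0.0512] [ 0.74 -0.56 -0.05]
240 [(0.962, [0.545, -0.024, 0.167]), (0.967, [0.543, -0.02, 0.164])]
242 [(0.967, [0.545, -0.025, 0.162]), (0.966, [0.546, -0.021, 0.162])]
244 [(0.97, [0.544, -0.025, 0.157]), (0.967, [0.548, -0.022, 0.159])]
246 [(1.016, [0.514, -0.021, 0.122]), (1.009, [0.52, -0.019, 0.127])]
248 [(1.015, [0.518, -0.022, 0.12]), (1.017, [0.517, -0.019, 0.119])]
250 [(1.023, [0.514, -0.022, 0.112]), (1.02, [0.517, -0.019, 0.114])]
252 [(1.026, [0.515, -0.023, 0.107]), (1.023, [0.518, -0.019, 0.109])]
254 [(1.028, [0.516, -0.023, 0.103]), (1.025, [0.519, -0.02, 0.105])]
256 [(1.03, [0.517, -0.024, 0.099]), (1.028, [0.519, -0.021, 0.1])]
258 [(1.033, [0.517, -0.024, 0.094]), (1.036, [0.516, -0.021, 0.092])]
260 [(1.039, [0.516, -0.025, 0.087]), (1.039, [0.517, -0.021, 0.087])]
262 [(1.045, [0.514, -0.025, 0.08]), (1.041, [0.517, -0.022, 0.083])]
264 [(1.092, [0.484, -0.022, 0.043]), (1.09, [0.486, -0.018, 0.045])]
266 [(1.088, [0.489, -0.023, 0.043]), (1.074, [0.5, -0.02, 0.053])]
268 [(1.066, [0.507, -0.026, 0.056]), (1.064, [0.51, -0.022, 0.058])]
270 [(1.061, [0.513, -0.027, 0.057]), (1.063, [0.513, -0.023, 0.056])]
272 [(1.056, [0.519, -0.028, 0.058]), (1.059, [0.518, -0.024, 0.056])]
274 [(1.057, [0.521, -0.029, 0.055]), (1.054, [0.524, -0.025, 0.057])]
```

View pics/s5.png

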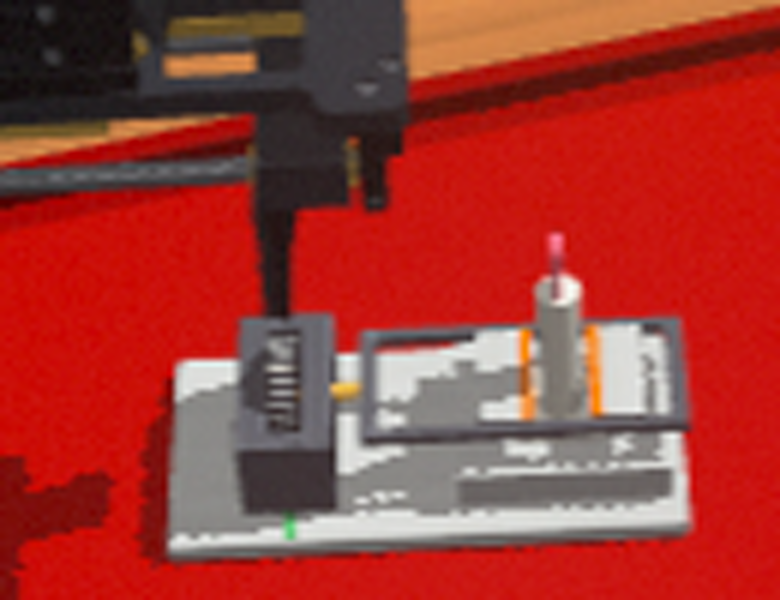

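View pics/w5.png

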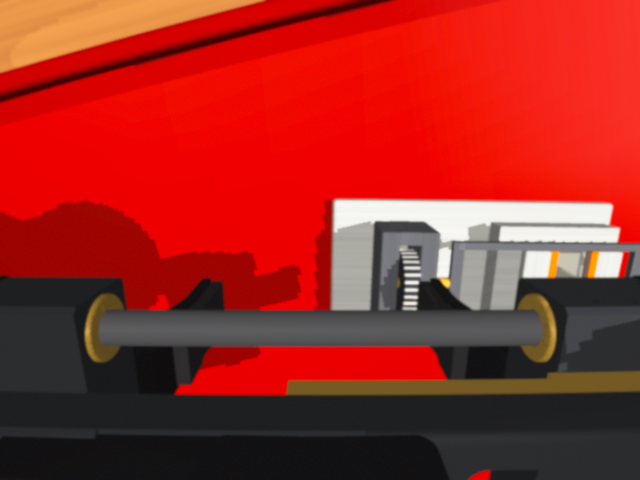

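>>> move_arm:
  increments: "-1 0 0.004 0.002 0 0 0; -1 0 0.008 0.002 0 0 0; -1 0 0.012 0.002 0 0 0; -1 0 0.014 0.002 0 0 0; -1 0 0.014 0.002 0 0 0"

```text
time_s: 8.15
tcp_pos: [0.4958, -0.0661, 0.0368]
ee_rot: [[0.976, -0.001, 0.219], [-0.219, -0.0, 0.976], [-0.001, -1.0, -0.0]]
wrist_force: [0.6, 0.7, 0.2]
gripper_width: 1.003
```

>>> move_arm:
  increments: "-1 0 0.001 0 0 0 0; -1 0 0.002 0 0 0 0; -1 0 0.002 0 0 0 0"

```text
time_s: 8.45
tcp_pos: [0.4961, -0.0661, 0.0353]
ee_rot: [[0.976, -0.0, 0.219], [-0.219, -0.0, 0.976], [-0.0, -1.0, -0.0]]
wrist_force: [0.4, -0.2, 0.1]
gripper_width: 0.997
```

>>> move_arm:
  increments: "-1 0 0.001 0 0 0 0; -1 0 0.001 0 0 0 0"

```text
time_s: 8.65
tcp_pos: [0.4961, -0.066, 0.0343]
ee_rot: [[0.976, -0.0, 0.219], [-0.219, 0.0, 0.976], [-0.0, -1.0, 0.0]]
wrist_force: [0.5, 0.1, 0.0]
gripper_width: 1.003
```

>>> move_arm:
  increments: "-1 0 0.001 0 0 0 0; -1 0 0.001 0 0 0 0"

```text
time_s: 8.85
tcp_pos: [0.4961, -0.0661, 0.0333]
ee_rot: [[0.976, -0.0, 0.219], [-0.219, -0.0, 0.976], [-0.0, -1.0, -0.0]]
wrist_force: [-0.3, -0.2, 0.6]
gripper_width: 0.999
```

>>> move_arm:
  increments: "-1 0 0.001 0 0 0 0; -1 0 0.001 0 0 0 0"

```text
time_s: 9.05
tcp_pos: [0.4961, -0.0661, 0.0322]
ee_rot: [[0.976, -0.0, 0.219], [-0.219, -0.0, 0.976], [-0.0, -1.0, -0.0]]
wrist_force: [-0.1, 0.5, -0.7]
gripper_width: 1.0
```

>>> move_arm:
  increments: "-1 0 0.001 0 0 0 0; -1 0 0.001 0 0 0 0"

```text
time_s: 9.25
tcp_pos: [0.4961, -0.066, 0.0312]
ee_rot: [[0.976, -0.0, 0.219], [-0.219, -0.0, 0.976], [-0.0, -1.0, -0.0]]
wrist_force: [-0.2, 0.7, 0.2]
gripper_width: 1.002
```

```bash
python3 sc.py s6; python3 -c "
from h import *
S=camera_params('scene');d=np.load('s6.npy')
for v in range(252,280,2): print(v,[ (round(float(d[v,u]),3), deproj(S,[(u,v)],[d[v,u]])[0].round(3).tolist()) for u in (265,267)])"
```

```text
252 [(0.983, [0.545, -0.025, 0.137]), (0.986, [0.545, -0.021, 0.136])]
254 [(1.031, [0.514, -0.021, 0.101]), (1.027, [0.518, -0.018, 0.104])]
256 [(1.033, [0.515, -0.022, 0.097]), (1.03, [0.518, -0.019, 0.099])]
258 [(1.036, [0.515, -0.022, 0.092]), (1.032, [0.519, -0.019, 0.094])]
260 [(1.039, [0.516, -0.023, 0.087]), (1.038, [0.518, -0.019, 0.088])]
262 [(1.041, [0.517, -0.023, 0.083]), (1.044, [0.517, -0.02, 0.081])]
264 [(1.046, [0.516, -0.024, 0.076]), (1.045, [0.518, -0.02, 0.077])]
266 [(1.047, [0.518, -0.025, 0.073]), (1.05, [0.517, -0.021, 0.071])]
268 [(1.054, [0.516, -0.025, 0.065]), (1.059, [0.513, -0.021, 0.061])]
270 [(1.062, [0.513, -0.025, 0.057]), (1.062, [0.514, -0.021, 0.057])]
272 [(1.058, [0.518, -0.026, 0.057]), (1.058, [0.519, -0.022, 0.057])]
274 [(1.059, [0.52, -0.027, 0.053]), (1.057, [0.523, -0.023, 0.055])]
276 [(1.059, [0.523, -0.027, 0.051]), (1.059, [0.524, -0.024, 0.051])]
278 [(1.057, [0.526, -0.028, 0.049]), (1.058, [0.527, -0.025, 0.049])]
```

View pics/s6.png

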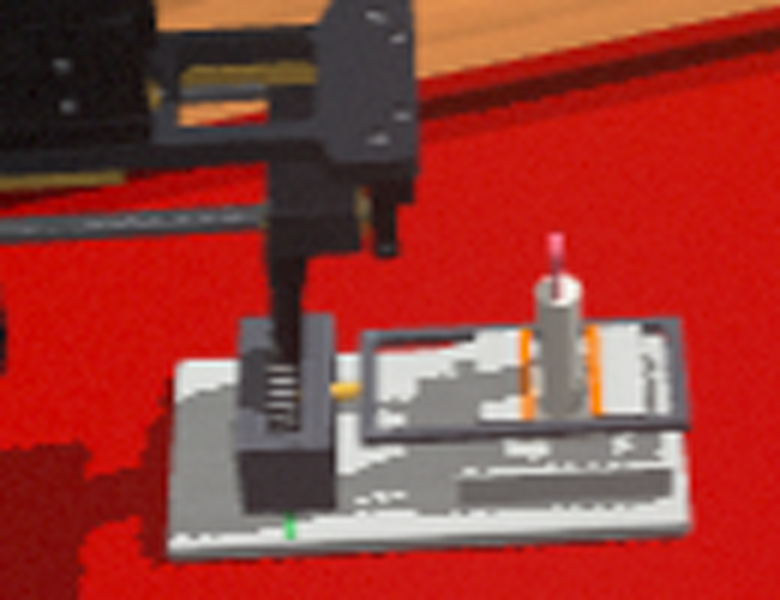

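>>> move_arm:
  increments: "-1 0 0.0008 0 0 0 0; -1 0 0.0008 0 0 0 0"

```text
time_s: 9.5
tcp_pos: [0.4961, -0.066, 0.0305]
ee_rot: [[0.976, -0.0, 0.219], [-0.219, 0.0, 0.976], [-0.0, -1.0, -0.0]]
wrist_force: [0.4, -0.1, 0.8]
gripper_width: 0.991
```

>>> move_arm:
  increments: "-1 0 0.0008 0 0 0 0; -1 0 0.0008 0 0 0 0"

```text
time_s: 9.7
tcp_pos: [0.4961, -0.0661, 0.0296]
ee_rot: [[0.976, -0.0, 0.219], [-0.219, -0.0, 0.976], [-0.0, -1.0, -0.0]]
wrist_force: [0.0, -0.1, 0.7]
gripper_width: 1.001
```

>>> move_arm:
  increments: "-1 0 0.0008 0 0 0 0; -1 0 0.0008 0 0 0 0"

```text
time_s: 9.9
tcp_pos: [0.4963, -0.066, 0.029]
ee_rot: [[0.976, 0.0, 0.219], [-0.219, 0.0, 0.976], [0.0, -1.0, 0.0]]
wrist_force: [-0.2, 0.3, 0.2]
gripper_width: 0.997
```

>>> move_arm:
  increments: "-1 0 0.0008 0 0 0 0; -1 0 0.0008 0 0 0 0"

```text
time_s: 10.1
tcp_pos: [0.4963, -0.066, 0.0284]
ee_rot: [[0.976, 0.0, 0.219], [-0.219, -0.0, 0.976], [0.0, -1.0, 0.0]]
wrist_force: [-0.3, 0.5, 3.2]
gripper_width: 1.0
```

>>> move_arm:
  increments: "-1 0 0.0007 0 0 0 0; -1 0 0.0007 0 0 0 0"

```text
time_s: 10.3
tcp_pos: [0.4964, -0.066, 0.0279]
ee_rot: [[0.976, 0.001, 0.219], [-0.219, -0.0, 0.976], [0.001, -1.0, 0.0]]
wrist_force: [-1.8, 0.1, 4.8]
gripper_width: 0.994
```

>>> move_arm:
  increments: "-1 0 0.0004 0 0 0 0; -1 0.002 0.0005 0 0 0 0; -1 0.004 0.0005 0 0 0 0; -1 0.004 0.0005 0 0 0 0"

```text
time_s: 10.7
tcp_pos: [0.5002, -0.067, 0.0276]
ee_rot: [[0.976, 0.0, 0.219], [-0.219, -0.0, 0.976], [0.0, -1.0, -0.0]]
wrist_force: [-2.8, 0.5, 7.3]
gripper_width: 0.998
```

>>> move_arm:
  increments: "-1 0.002 0 0 0 0 0; -1 0.004 0 0 0 0 0; -1 0.006 0 0 0 0 0; -1 0.008 0 0 0 0 0; -1 0.008 0 0 0 0 0"

```text
time_s: 11.2
tcp_pos: [0.5079, -0.0688, 0.0276]
ee_rot: [[0.976, 0.0, 0.219], [-0.219, -0.0, 0.976], [0.0, -1.0, -0.0]]
wrist_force: [-2.7, -0.2, 7.0]
gripper_width: 1.003
```

```bash
python3 sc.py s7
```

```text
(no output)
```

View pics/s7.png

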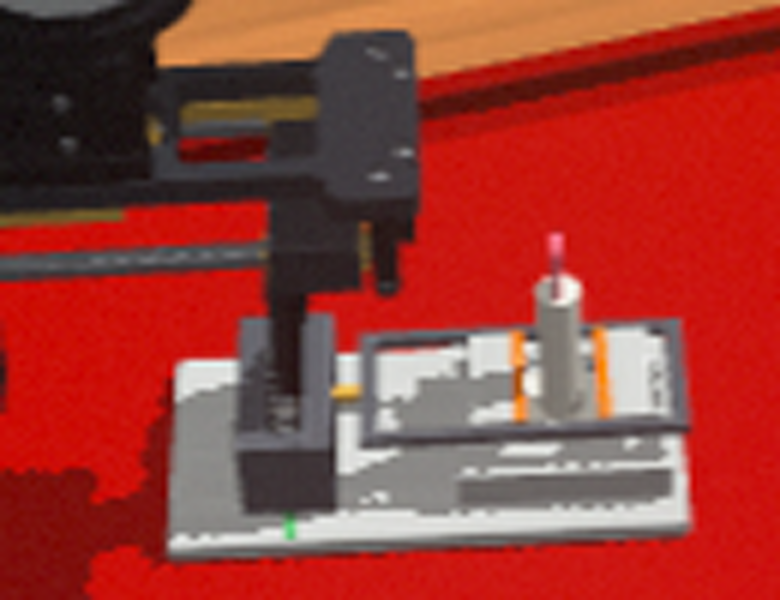

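>>> move_arm:
  increments: "-1 0 -0.003 0 0 0 0; -1 0 -0.006 0 0 0 0; -1 -0.007 -0.006 0 0 0 0; -1 -0.014 -0.006 0 0 0 0; -1 -0.014 -0.002 0 0 0 0; -1 -0.014 -0.001 0 0 0 0; -1 -0.014 0 0 0 0 0; -1 -0.014 0 0 0 0 0"

```text
time_s: 12.05
tcp_pos: [0.4941, -0.0657, 0.0275]
ee_rot: [[0.976, -0.0, 0.219], [-0.219, -0.0, 0.976], [-0.0, -1.0, -0.001]]
wrist_force: [-2.8, -0.4, 7.8]
gripper_width: 0.997
```

>>> move_arm:
  increments: "-1 0.002 0 0 0 0 0; -1 0.004 0 0 0 0 0; -1 0.006 0 0 0 0 0; -1 0.008 0 0 0 0 0; -1 0.010 0 0 0 0 0; -1 0.012 0 0 0 0 0; -1 0.014 0 0 0 0 0; -1 0.015 0 0 0 0 0"

```text
time_s: 12.85
tcp_pos: [0.5088, -0.0692, 0.0276]
ee_rot: [[0.976, -0.0, 0.219], [-0.219, -0.001, 0.976], [-0.0, -1.0, -0.001]]
wrist_force: [-2.9, -0.8, 7.6]
gripper_width: 0.997
```

>>> move_arm:
  increments: "-1 0 -0.003 0 0 0 0; -1 0 -0.006 0 0 0 0; -1 -0.007 -0.006 0 0 0 0; -1 -0.015 -0.006 0 0 0 0; -1 -0.015 -0.002 0 0 0 0; -1 -0.015 -0.001 0 0 0 0; -1 -0.015 0 0 0 0 0; -1 -0.015 0 0 0 0 0"

```text
time_s: 13.65
tcp_pos: [0.4941, -0.0657, 0.0275]
ee_rot: [[0.976, -0.0, 0.219], [-0.219, -0.0, 0.976], [-0.0, -1.0, -0.001]]
wrist_force: [-2.7, 0.2, 6.7]
gripper_width: 1.001
```

>>> move_arm:
  increments: "-1 0.002 0 0 0 0 0; -1 0.004 0 0 0 0 0; -1 0.006 0 0 0 0 0; -1 0.008 0 0 0 0 0; -1 0.010 0 0 0 0 0; -1 0.012 0 0 0 0 0; -1 0.014 0 0 0 0 0; -1 0.015 0 0 0 0 0"

```text
time_s: 14.45
tcp_pos: [0.5078, -0.0691, 0.0273]
ee_rot: [[0.976, -0.003, 0.219], [-0.219, -0.0, 0.976], [-0.003, -1.0, -0.001]]
wrist_force: [-5.1, 2.5, 8.8]
gripper_width: 1.0
```

```bash
python3 sc.py s8
```

```text
(no output)
```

View pics/s8.png

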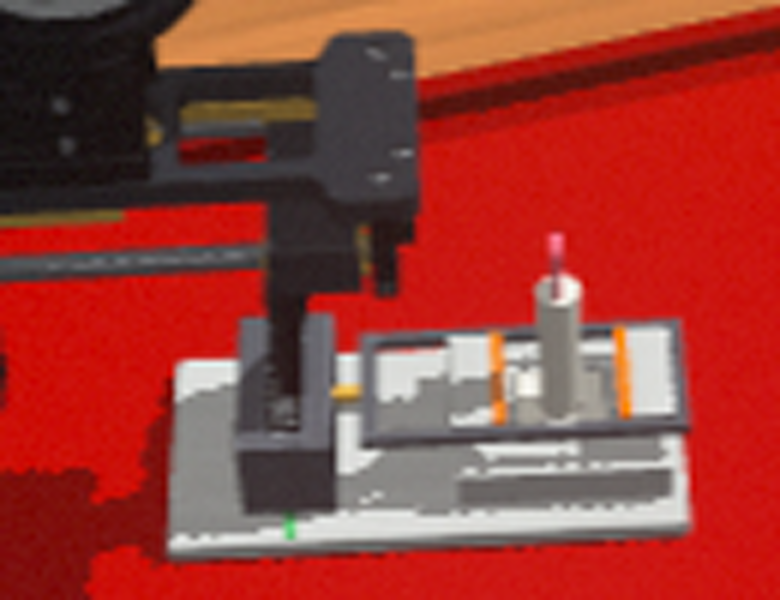

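>>> move_arm:
  increments: "-1 0 -0.003 0 0 0 0; -1 0 -0.006 0 0 0 0; -1 -0.007 -0.006 0 0 0 0; -1 -0.013 -0.006 0 0 0 0; -1 -0.013 -0.002 0 0 0 0; -1 -0.013 -0.001 0 0 0 0; -1 -0.013 0 0 0 0 0; -1 -0.013 0 0 0 0 0"

```text
time_s: 15.3
tcp_pos: [0.4955, -0.066, 0.0274]
ee_rot: [[0.976, -0.002, 0.219], [-0.219, -0.0, 0.976], [-0.001, -1.0, -0.001]]
wrist_force: [-4.0, 1.9, 7.4]
gripper_width: 0.999
```

>>> move_arm:
  increments: "-1 0.002 0 0 0 0 0; -1 0.004 0 0 0 0 0; -1 0.006 0 0 0 0 0"

```text
time_s: 15.6
tcp_pos: [0.4999, -0.0675, 0.0272]
ee_rot: [[0.976, -0.005, 0.219], [-0.219, -0.001, 0.976], [-0.004, -1.0, -0.002]]
wrist_force: [-5.9, 1.0, 8.7]
gripper_width: 0.998
```

>>> move_arm:
  increments: "-1 0 -0.02 0 0 0 0; -1 0 -0.06 0 0 0 0; -1 0 -0.1 0 0 0 0; -1 0 -0.14 0.03 0 0 0; -1 -0.01 -0.16 0.06 0 0 0; -1 -0.02 -0.16 0.09 0 0 0; -1 -0.02 -0.16 0.1 0 0 0; -1 -0.02 -0.16 0.1 0 0 0"

```text
time_s: 16.4
tcp_pos: [0.5045, 0.0355, 0.1865]
ee_rot: [[0.976, -0.001, 0.217], [-0.217, -0.0, 0.976], [-0.0, -1.0, -0.0]]
wrist_force: [0.6, -1.3, 0.8]
gripper_width: 1.002
```

```bash
python3 look.py w9; python3 sc.py s9;python3 -c "
from h import *
p,d=capture('top');np.save('t9.npy',d);cv2.imwrite('pics/t9.png',p[:,:,::-1])
print(sense()['joints'],sense()['tcp_pos'])"
```

```text
16.4 [0.5045 0.0355 0.1865] [ 0.56 -1.26  0.77]
[ 2.22682469e+01  1.06908601e+01 -1.65076920e+01  7.49608544e-03
 -6.29062388e+01 -1.24988310e+02] [0.50416897 0.03372767 0.18615743]
```

View pics/w9.png

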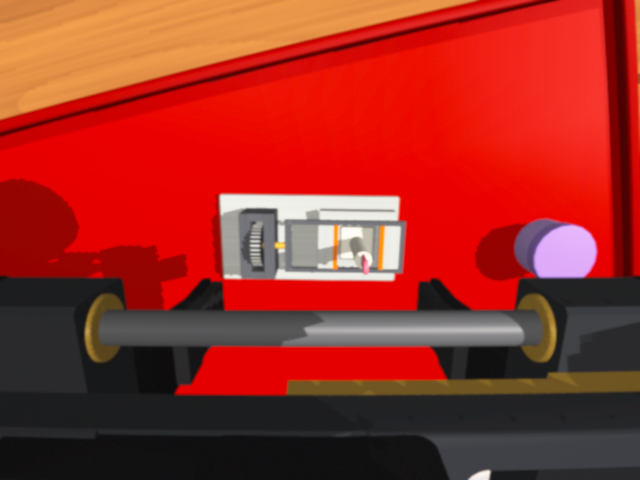

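View pics/s9.png

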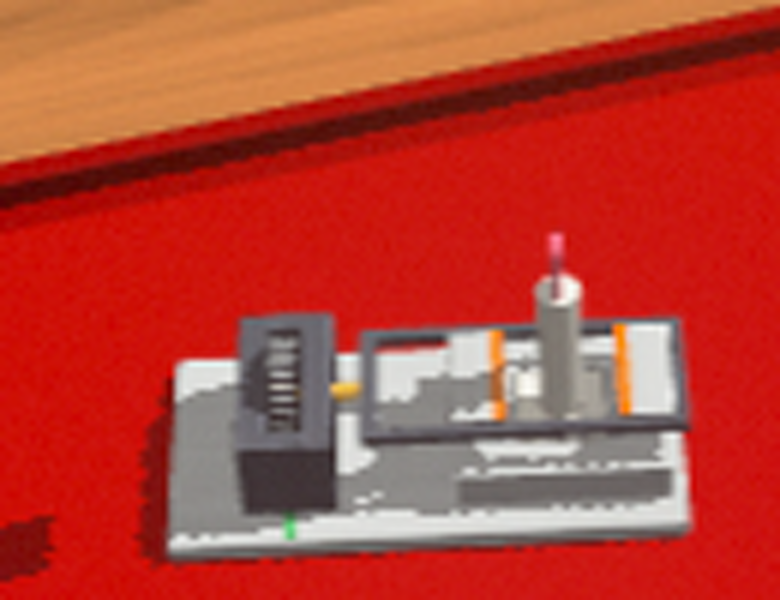

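```bash
python3 - <<'E'
from h import *
import pickle
s,P,p,d=pickle.load(open("w9.pkl","rb"))
cv2.imwrite("pics/w9z.png",cv2.resize(p[200:290,270:415,::-1],None,fx=5.5,fy=5.5,interpolation=cv2.INTER_CUBIC))
i=cv2.imread('pics/t9.png');cv2.imwrite("pics/t9z.png",cv2.resize(i[170:290,270:410],None,fx=5,fy=5,interpolation=cv2.INTER_CUBIC))
E
```

```text
(no output)
```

View pics/w9z.png

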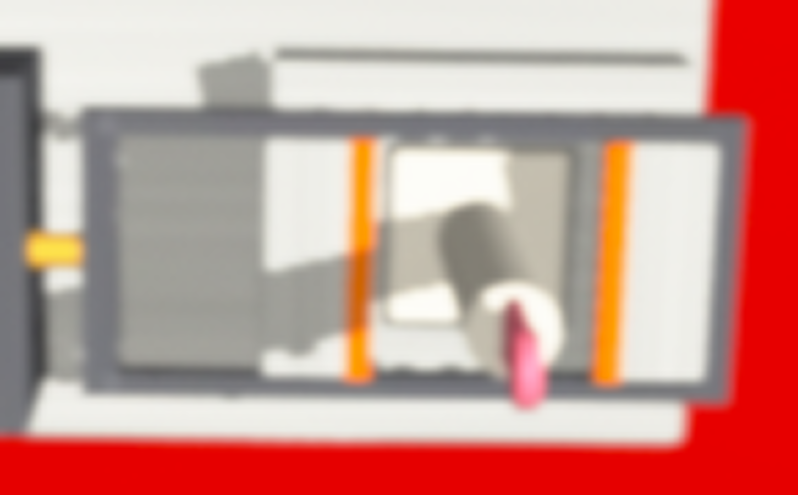

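View pics/t9z.png

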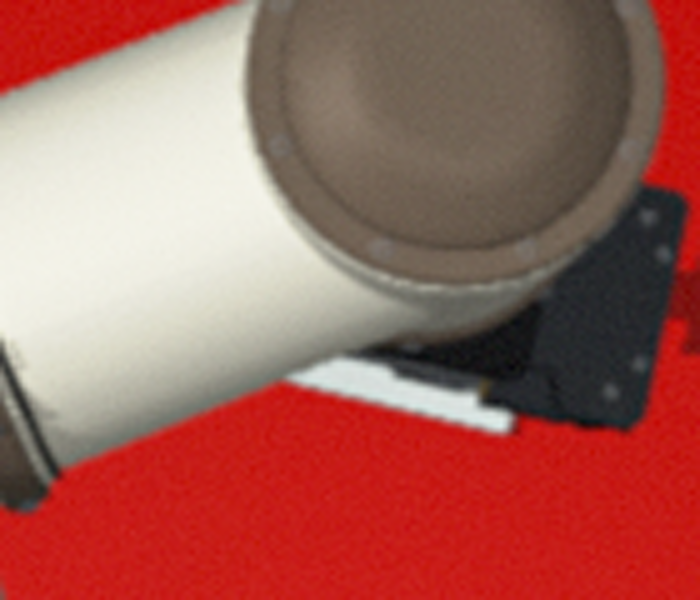

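```bash
python3 - <<'E'
from h import *
import pickle
s,P,p,d=pickle.load(open("w9.pkl","rb"));S=camera_params('scene')
W=lambda a:(np.array(a,float)+.5)/5.5-.5+np.array((270,200))
C=lambda a:(np.array(a,float)+.5)/6-.5+np.array((220,210))
print('post top',tri(P,W((515,328)),S,C((558,291))),plane(P,[W((515,328))],.084),plane(S,[C((558,291))],.084))
print('tip',tri(P,W((528,395)),S,C((556,237))))
print('foot c',plane(P,[W((485,235))],.030))
D=lambda a:deproj(P,[W(a)],[d[tuple(np.round(W(a)[::-1]).astype(int))]])[0].round(4)
for a in [(350,250),(300,118),(100,330),(620,250),(320,250),(660,260),(500,118)]:print(a,D(a))
# lip separation
L=plane(P,[W((360,260)),W((613,260))],.045);print('lip sep',np.linalg.norm(L[1]-L[0]),L)
print('lips before(top)')
print(sense()['tcp_pos'])
E
```

```text
post top (array([0.53247854, 0.06591016, 0.08165491]), np.float64(0.0005510903286454008)) [[0.53168095 0.06552677 0.084     ]] [[0.53470455 0.06561761 0.084     ]]
tip (array([0.533917  , 0.06500875, 0.10753478]), np.float64(0.0013681247811692708))
foot c [[0.53164741 0.06625131 0.03      ]]
(350, 250) [0.5249 0.0438 0.0467]
(300, 118) [0.5025 0.0405 0.044 ]
(100, 330) [0.53   0.0008 0.0439]
(620, 250) [0.5343 0.0864 0.0468]
(320, 250) [0.5237 0.0391 0.0469]
(660, 260) [0.5371 0.0923 0.0476]
(500, 118) [0.509  0.0716 0.046 ]
lip sep 0.04113563529676291 [[0.52730059 0.04498165 0.045     ]
 [0.53625263 0.08513138 0.045     ]]
lips before(top)
[0.50416897 0.03372767 0.18615743]
```

>>> move_arm:
  increments: "-1 0.003 0 0.005 0 -0.145 0; -1 0.006 0 0.01 0 -0.29 0; -1 0.009 0 0.015 0 -0.435 0; -1 0.012 0 0.02 0 -0.58 0; -1 0.015 0 0.025 0 -0.725 0; -1 0.018 0 0.03 0 -0.87 0; -1 0.021 0 0.035 0 -1.015 0; -1 0.021 0 0.037 0 -1.16 0"

```text
time_s: 17.35
tcp_pos: [0.5334, 0.065, 0.1862]
ee_rot: [[0.587, -0.001, -0.809], [0.809, -0.001, 0.587], [-0.001, -1.0, 0.001]]
wrist_force: [0.5, 0.1, 0.1]
gripper_width: 1.001
```

>>> move_arm:
  increments: "-1 0 0.01 0 0 -0.145 0; -1 0 0.02 0 0 -0.29 0; -1 0 0.03 0 0 -0.411 0; -1 0 0.04 0 0 -0.411 0; -1 0 0.04 0 0 -0.411 0"

```text
time_s: 17.85
tcp_pos: [0.5319, 0.0649, 0.145]
ee_rot: [[0.223, -0.004, -0.975], [0.975, -0.001, 0.223], [-0.002, -1.0, 0.004]]
wrist_force: [0.1, -0.4, -0.9]
gripper_width: 1.003
```

```bash
python3 look.py w10; python3 -c "
from h import *
p,d=capture('scene');cv2.imwrite('pics/s10.png',cv2.resize(p[170:310,220:400,::-1],None,fx=4,fy=4,interpolation=cv2.INTER_CUBIC))
s=sense();print(s['tcp_pos'],s['ee_rot'].round(3),s['joints'])"
```

```text
17.85 [0.5319 0.0649 0.145 ] [ 0.13 -0.45 -0.86]
[0.53315572 0.0654927  0.1467576 ] [[ 0.221 -0.    -0.975]
 [ 0.975 -0.001  0.221]
 [-0.001 -1.     0.   ]] [ 2.43211467e+01  1.57759799e+01 -1.57813145e+01  2.00102259e-02
 -5.84807178e+01 -3.71276192e+01]
```

View pics/s10.png

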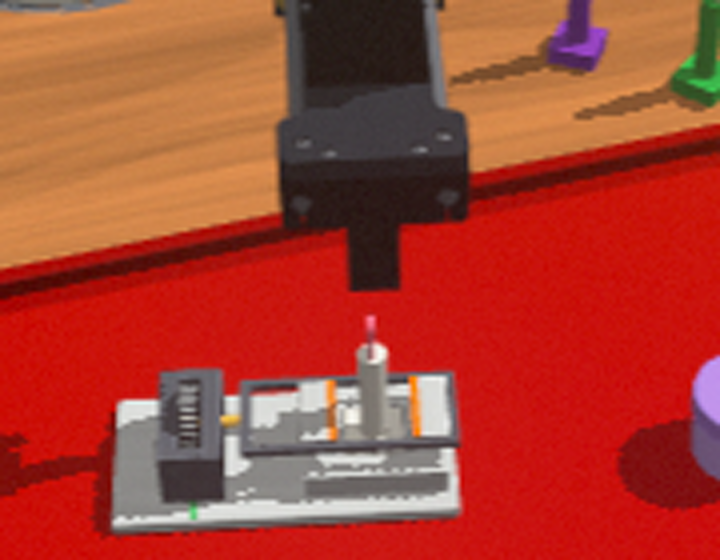

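View pics/w10.png

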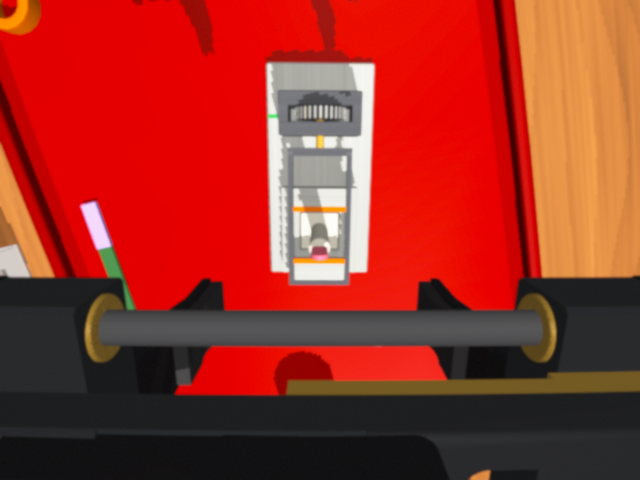

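>>> move_arm:
  increments: "-1 0 0.03 0 0 0 0; -1 0 0.06 0 0 0 0; -1 0 0.085 0 0 0 0; -1 0 0.105 0 0 0 0; -1 0 0.116 0 0 0 0; -1 0 0.121 0 0 0 0; -1 0 0.121 0 0 0 0; -1 0 0.121 0 0 0 0"

```text
time_s: 18.75
tcp_pos: [0.534, 0.0664, 0.027]
ee_rot: [[0.219, 0.002, -0.976], [0.976, 0.001, 0.219], [0.001, -1.0, -0.002]]
wrist_force: [0.9, 0.1, -0.3]
gripper_width: 1.002
```

```bash
python3 look.py w11; python3 sc.py s11
```

```text
18.75 [0.534  0.0664 0.027 ] [ 0.85  0.07 -0.31]
```

View pics/s11.png

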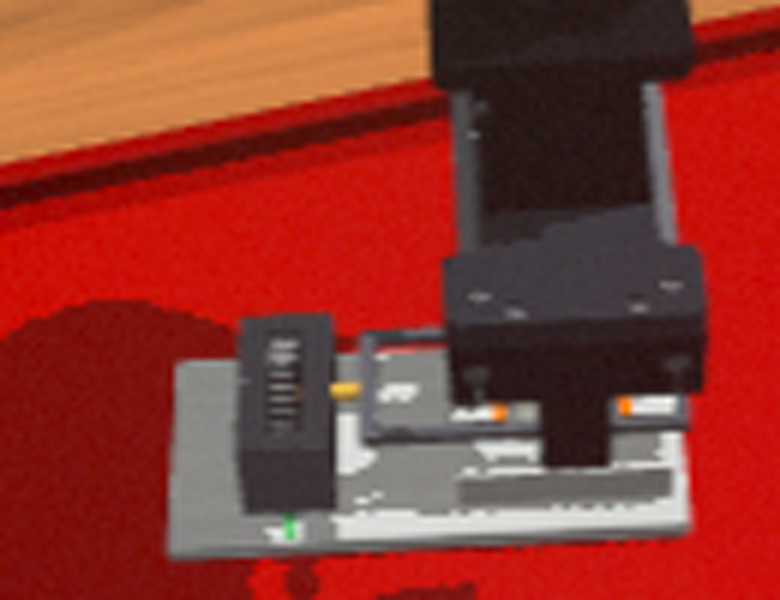

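View pics/w11.png

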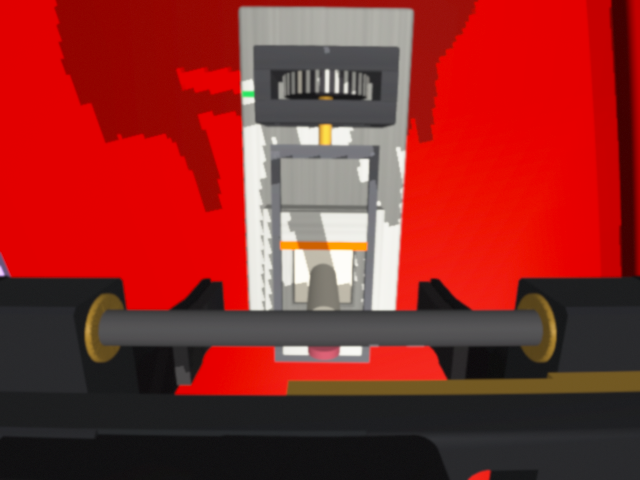

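>>> move_arm:
  increments: "1 0 0.001 0 0 0 0; 1 0 0.001 0 0 0 0; 1 0 0.001 0 0 0 0; 1 0 0.001 0 0 0 0; 1 0 0.001 0 0 0 0; 1 0 0.001 0 0 0 0; 1 0 0.001 0 0 0 0; 1 0 0.001 0 0 0 0"

```text
time_s: 19.65
tcp_pos: [0.533, 0.0661, 0.0249]
ee_rot: [[0.219, -0.0, -0.976], [0.976, -0.0, 0.219], [-0.0, -1.0, 0.0]]
wrist_force: [-0.3, -0.7, -0.8]
gripper_width: 0.358
```

>>> move_arm:
  increments: "1 0 0 0 0 0 0; 1 0 0 0 0 0 0; 1 0 0 0 0 0 0; 1 0 0 0 0 0 0; 1 0 0 0 0 0 0"

```text
time_s: 20.15
tcp_pos: [0.533, 0.0661, 0.0249]
ee_rot: [[0.219, -0.0, -0.976], [0.976, -0.0, 0.219], [-0.0, -1.0, 0.0]]
wrist_force: [-0.3, 0.0, -1.1]
gripper_width: 0.147
```

>>> move_arm:
  increments: "1 0 0 0 0 0 0; 1 0 0 0 0 0 0; 1 0 -0.003 0 0 0 0; 1 0 -0.008 0 0 0 0; 1 0 -0.015 0 0 0 0; 1 0 -0.025 0 0 0 0; 1 0 -0.025 0 0 0 0"

```text
time_s: 20.85
tcp_pos: [0.5345, 0.0666, 0.052]
ee_rot: [[0.219, 0.004, -0.976], [0.976, 0.001, 0.219], [0.002, -1.0, -0.003]]
wrist_force: [-0.1, -0.6, -0.9]
gripper_width: 0.153
```

```bash
python3 look.py w12; python3 sc.py s12
```

```text
20.85 [0.5345 0.0666 0.052 ] [-0.12 -0.6  -0.91]
```

View pics/s12.png

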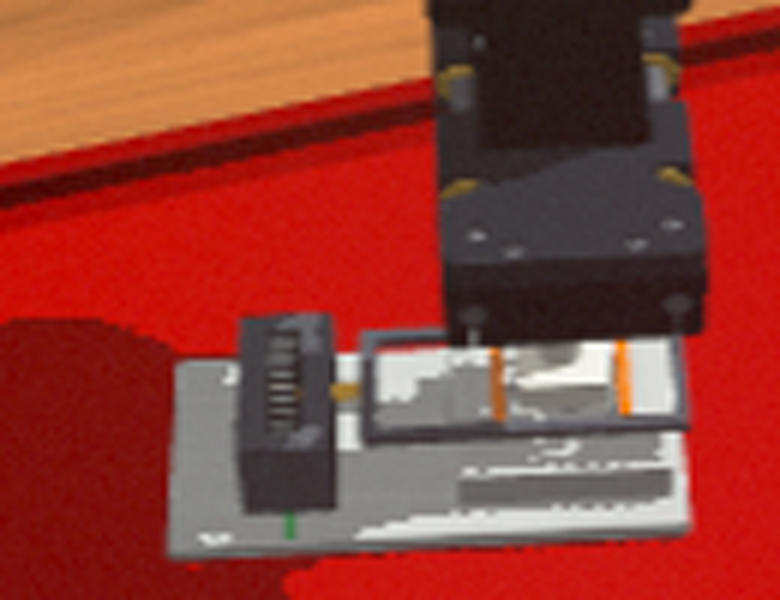

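View pics/w12.png

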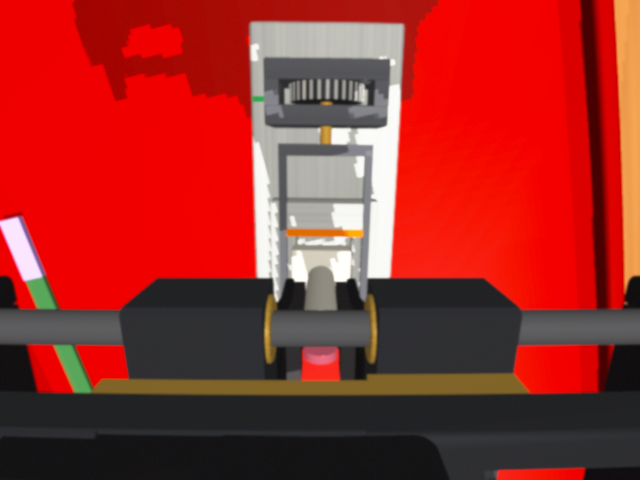

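>>> move_arm:
  increments: "1 0 -0.03 0 0 0 0; 1 0 -0.06 0 0 0 0; 1 -0.02 -0.08 -0.01 0 0 0; 1 -0.06 -0.09 -0.035 0 0 0; 1 -0.1 -0.09 -0.065 0 0 0; 1 -0.14 -0.09 -0.095 0 0 0; 1 -0.17 -0.09 -0.12 0 0 0; 1 -0.18 -0.09 -0.137 0 0 0"

```text
time_s: 21.75
tcp_pos: [0.6273, -0.1429, 0.1391]
ee_rot: [[0.223, -0.001, -0.975], [0.975, -0.0, 0.223], [-0.0, -1.0, 0.001]]
wrist_force: [-0.1, -0.1, 0.0]
gripper_width: 0.151
```

```bash
python3 look.py w13; python3 -c "
from h import *
p,d=capture('scene');cv2.imwrite('pics/s13.png',p[:,:,::-1])
p,d=capture('top');cv2.imwrite('pics/t13.png',p[:,:,::-1])
print(sense()['tcp_pos'])"
```

```text
21.75 [ 0.6273 -0.1429  0.1391] [-0.11 -0.09  0.05]
[ 0.6269878  -0.14048224  0.13863293]
```

View pics/s13.png

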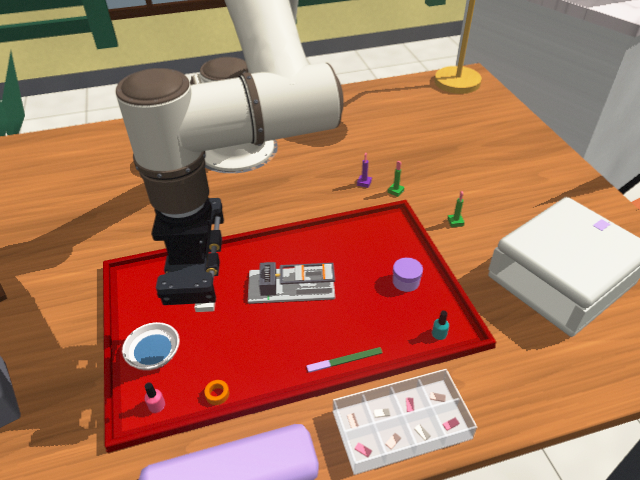

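View pics/w13.png

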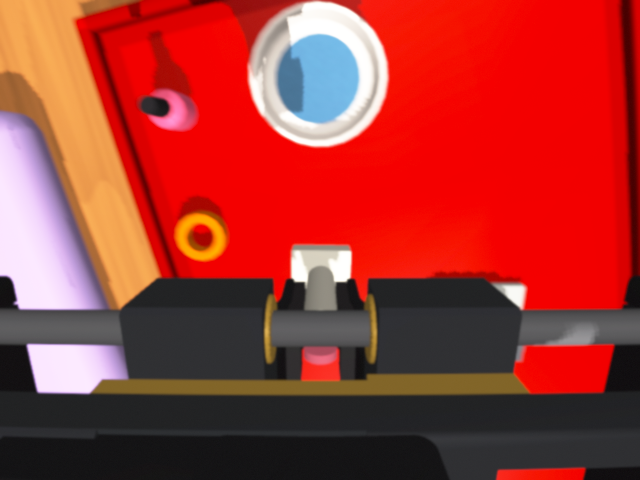

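```bash
python3 - <<'E'
from h import *
import pickle
s,P,p,d=pickle.load(open("w13.pkl","rb"));bgr=np.ascontiguousarray(p[:,:,::-1])
hsv=cv2.cvtColor(bgr,cv2.COLOR_BGR2HSV)
m=cv2.inRange(hsv,(92,70,40),(118,255,255));m[:, :200]=0;m[200:]=0
k=max(cv2.findContours(m,0,1)[0],key=cv2.contourArea);e=cv2.fitEllipse(cv2.convexHull(k));print(e,plane(P,[e[0]],.014))
hp=plane(P,cv2.convexHull(k).reshape(-1,2),.014)[:,:2];c,rad=cv2.minEnclosingCircle(hp.astype(np.float32));print('floor circ',c,rad)
# rim outer
red=cv2.inRange(hsv,(0,150,80),(8,255,255))|cv2.inRange(hsv,(172,150,80),(180,255,255))
w=cv2.inRange(hsv,(0,0,120),(180,70,255));w[200:]=0;w[:,:230]=0;w[:,410:]=0
k=max(cv2.findContours(w,0,1)[0],key=cv2.contourArea);hp=plane(P,cv2.convexHull(k).reshape(-1,2),.028)[:,:2];print('rim',cv2.minEnclosingCircle(hp.astype(np.float32)))
t=s['tcp_pos'];R=s['ee_rot']
# predicted foot: underside at TCP y +.007 
for h in (.007,-.005):
  print(h,project(P,[t+R@np.array(o) for o in [(-.015,h,-.015),(-.015,h,.015)]]))
S=camera_params('scene');i=cv2.imread('pics/s13.png');
cv2.imwrite('pics/s13z.png',cv2.resize(i[260:380,110:240],None,fx=6,fy=6,interpolation=cv2.INTER_CUBIC))
s2=sense();t=s2['tcp_pos'];R=s2['ee_rot'];print('scene foot',(project(S,[t+R@np.array(o) for o in [(-.015,.007,-.015),(.015,.007,-.015),(.015,-.005,-.015)]])-[110,260]+.5)*6)
cv2.imwrite('pics/w13z.png',cv2.resize(bgr[230:300,270:370],None,fx=6,fy=6,interpolation=cv2.INTER_CUBIC))
E
```

```text
((317.7991943359375, 78.03333282470703), (80.76244354248047, 88.39747619628906), 6.733978271484375) [[ 0.60250198 -0.25721147  0.014     ]]
floor circ (0.60245680809021, -0.2564461827278137) 0.03217422962188721
rim ((0.6026384234428406, -0.25596708059310913), 0.05048025771975517)
0.007 [[291.38761021 245.62196664]
 [347.60855005 245.59562975]]
-0.005 [[289.67547026 251.68185064]
 [349.24298138 251.65419659]]
scene foot [[527.33650723 302.18233609]
 [638.08299084 295.94497694]
 [631.66892849 267.98617054]]
```

View pics/s13z.png

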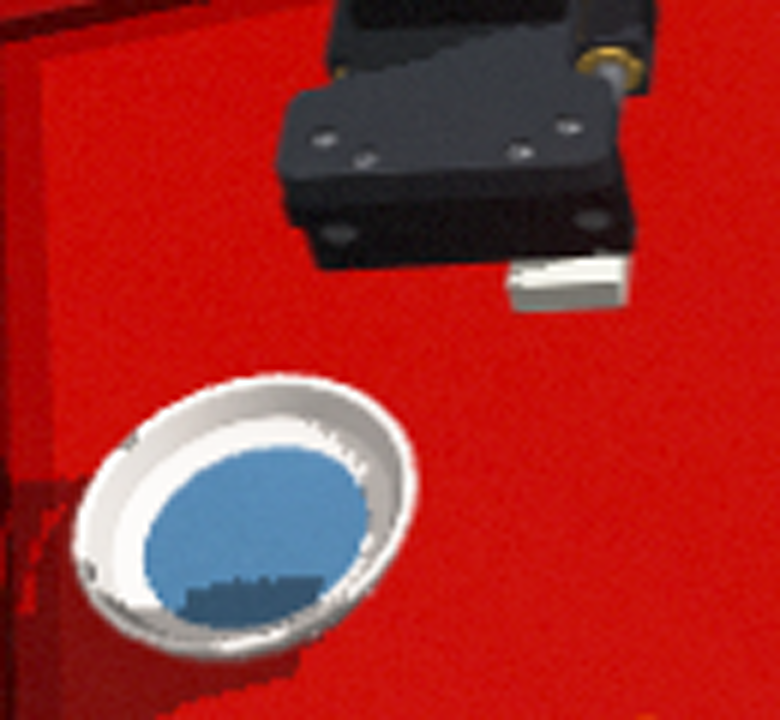

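View pics/w13z.png

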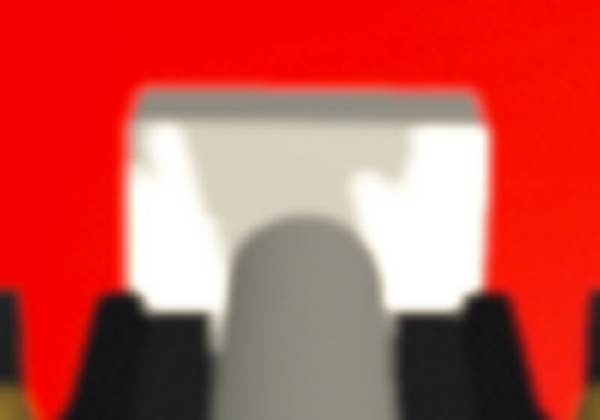

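>>> move_arm:
  increments: "1 -0.04 0 0 0 0 0; 1 -0.08 0 -0.001 0 0 0; 1 -0.11 0 -0.002 0 0 0; 1 -0.118 0.02 -0.002 0 0 0; 1 -0.118 0.05 -0.002 0 0 0; 1 -0.118 0.08 -0.002 0 0 0; 1 -0.118 0.1 -0.002 0 0 0; 1 -0.118 0.104 -0.002 0 0 0"

```text
time_s: 22.7
tcp_pos: [0.6006, -0.2532, 0.0329]
ee_rot: [[0.219, -0.007, -0.976], [0.976, 0.002, 0.219], [0.0, -1.0, 0.007]]
wrist_force: [-1.0, 0.9, -1.0]
gripper_width: 0.154
```

>>> move_arm:
  increments: "1 0 0 0 0 0 0; 1 0 0.003 0 0 0 0; 1 0 0.006 0 0 0 0; 1 0 0.006 0 0 0 0"

```text
time_s: 23.1
tcp_pos: [0.6035, -0.255, 0.0305]
ee_rot: [[0.219, 0.001, -0.976], [0.976, 0.0, 0.219], [0.0, -1.0, -0.001]]
wrist_force: [-0.1, 0.0, -0.9]
gripper_width: 0.151
```

```bash
python3 -c "
from h import *
p,d=capture('scene');cv2.imwrite('pics/s14.png',cv2.resize(p[260:400,90:240,::-1],None,fx=5,fy=5,interpolation=cv2.INTER_CUBIC))
s=sense();print(s['tcp_pos'],s['wrist_force'])
S=camera_params('scene');t=s['tcp_pos'];R=s['ee_rot']
print((project(S,[t+R@np.array(o) for o in [(-.015,.007,-.015),(.015,.007,-.015)]])-[90,260]+.5)*5)
p,d=capture('top');cv2.imwrite('pics/t14.png',cv2.resize(p[130:260,400:530,::-1],None,fx=5,fy=5,interpolation=cv2.INTER_CUBIC))
"
```

```text
[ 0.60356594 -0.25508555  0.03051706] [ 0.15572916 -0.22385829 -0.2659013 ]
[[255.19701932 470.2154404 ]
 [341.5552167  464.82901726]]
```

View pics/s14.png

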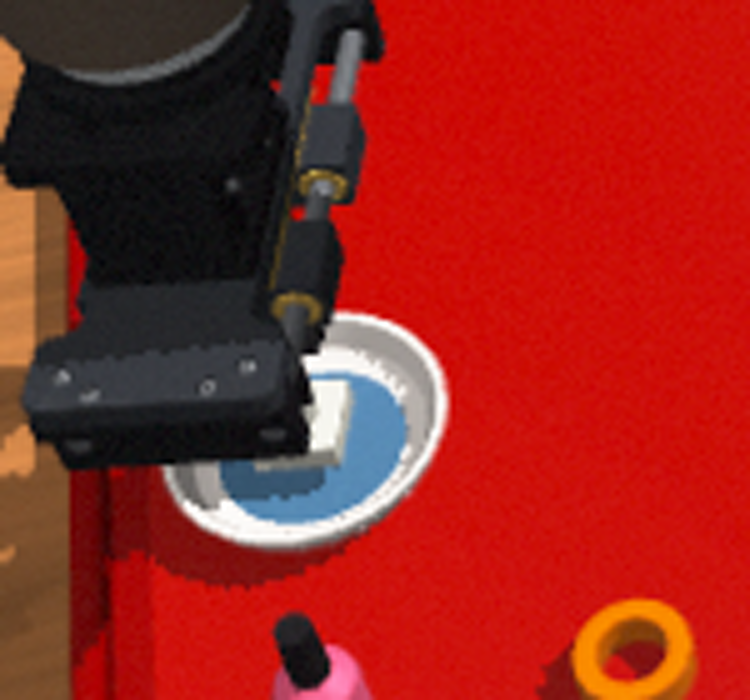

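View pics/t14.png

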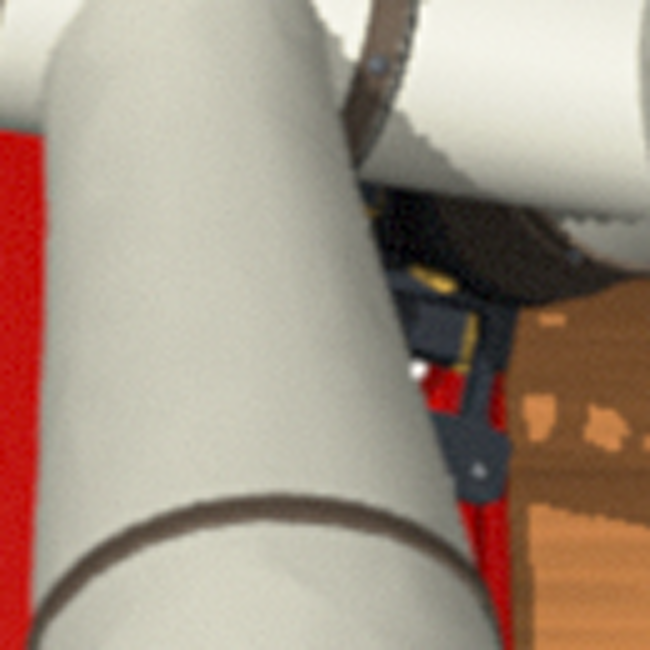

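>>> move_arm:
  increments: "1 -0.001 0.002 0.001 0 0 0; 1 -0.001 0.004 0.001 0 0 0; 1 -0.001 0.006 0.001 0 0 0; 1 -0.001 0.006 0.001 0 0 0"

```text
time_s: 23.6
tcp_pos: [0.6018, -0.2559, 0.0234]
ee_rot: [[0.219, -0.001, -0.976], [0.976, 0.0, 0.219], [0.0, -1.0, 0.001]]
wrist_force: [0.7, -0.0, -0.9]
gripper_width: 0.152
```

>>> move_arm:
  increments: "1 0 0.001 0 0 0 0; 1 0 0.0015 0 0 0 0; 1 0 0.0015 0 0 0 0"

```text
time_s: 23.9
tcp_pos: [0.6021, -0.2559, 0.0224]
ee_rot: [[0.219, -0.0, -0.976], [0.976, 0.0, 0.219], [0.0, -1.0, 0.0]]
wrist_force: [0.2, -0.6, -0.4]
gripper_width: 0.154
```

>>> move_arm:
  increments: "1 0 0.0005 0 0 0 0; 1 0 0.001 0 0 0 0; 1 0 0.001 0 0 0 0"

```text
time_s: 24.2
tcp_pos: [0.6021, -0.2559, 0.0214]
ee_rot: [[0.219, -0.0, -0.976], [0.976, 0.0, 0.219], [0.0, -1.0, 0.0]]
wrist_force: [0.3, -1.0, -0.5]
gripper_width: 0.152
```

>>> move_arm:
  increments: "1 0 0.0005 0 0 0 0; 1 0 0.0005 0 0 0 0; 1 0 0.0005 0 0 0 0"

```text
time_s: 24.5
tcp_pos: [0.6021, -0.2559, 0.0209]
ee_rot: [[0.219, 0.0, -0.976], [0.976, 0.0, 0.219], [0.0, -1.0, -0.0]]
wrist_force: [0.4, -0.5, -0.1]
gripper_width: 0.146
```

>>> move_arm:
  increments: "1 0 0.0005 0 0 0 0; 1 0 0.0005 0 0 0 0; 1 0 0.0005 0 0 0 0"

```text
time_s: 24.8
tcp_pos: [0.6022, -0.2559, 0.0205]
ee_rot: [[0.219, 0.0, -0.976], [0.976, -0.0, 0.219], [-0.0, -1.0, -0.0]]
wrist_force: [-0.4, 0.7, 0.0]
gripper_width: 0.145
```

>>> move_arm:
  increments: "1 0 0.0005 0 0 0 0; 1 0 0.0005 0 0 0 0; 1 0 0.0005 0 0 0 0"

```text
time_s: 25.1
tcp_pos: [0.6022, -0.2559, 0.0205]
ee_rot: [[0.219, 0.0, -0.976], [0.976, -0.0, 0.219], [-0.0, -1.0, -0.0]]
wrist_force: [-1.0, 0.7, 3.8]
gripper_width: 0.148
```

>>> move_arm:
  increments: "1 0 -0.0003 0 0 0 0; 0.5 0 -0.0004 0 0 0 0; 0.2 0 -0.0004 0 0 0 0; 0 0 -0.0004 0 0 0 0; 0 0 -0.0004 0 0 0 0; 0 0 -0.0004 0 0 0 0; 0 0 -0.0004 0 0 0 0; 0 0 -0.0004 0 0 0 0"

```text
time_s: 25.9
tcp_pos: [0.6021, -0.2559, 0.0203]
ee_rot: [[0.219, -0.0, -0.976], [0.976, 0.0, 0.219], [0.0, -1.0, 0.0]]
wrist_force: [-0.7, 0.1, -0.3]
gripper_width: 0.495
```

```bash
python3 look.py w15; python3 -c "
from h import *
p,d=capture('scene');cv2.imwrite('pics/s15.png',cv2.resize(p[260:400,90:240,::-1],None,fx=5,fy=5,interpolation=cv2.INTER_CUBIC))"
```

```text
25.9 [ 0.6021 -0.2559  0.0203] [-0.71  0.1  -0.27]
```

View pics/w15.png

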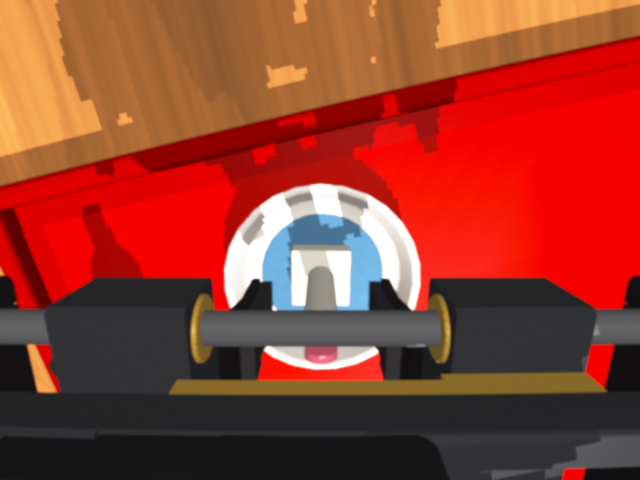

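View pics/s15.png

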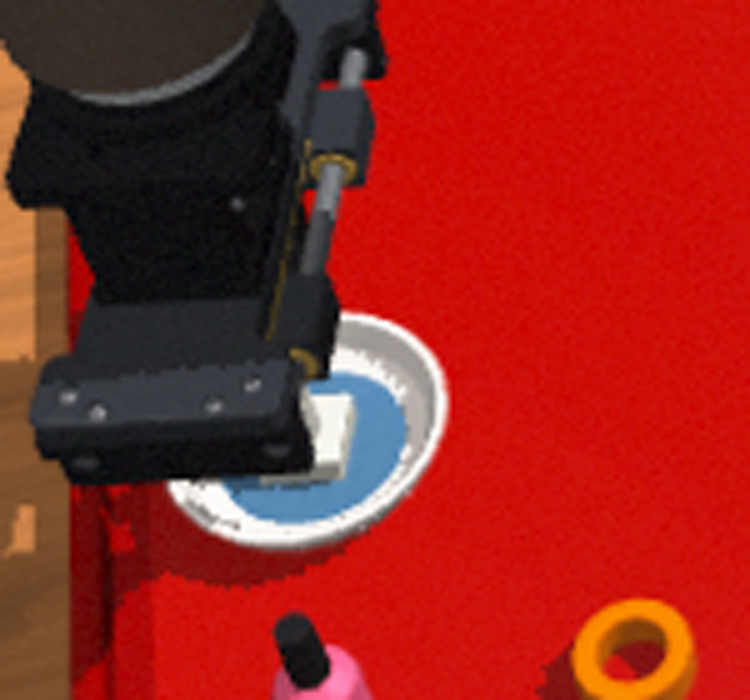

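>>> move_arm:
  increments: "0 0 -0.01 0 0 0 0; 0 0 -0.04 0 0 0 0; 0 0 -0.08 0 0 0 0; 0 0 -0.12 0 0 0 0; 0 0 -0.16 0 0 0 0; 0 0.04 -0.18 0.02 0 0 0; 0 0.08 -0.18 0.06 0 0 0; 0 0.12 -0.18 0.1 0 0 0"

```text
time_s: 26.8
tcp_pos: [0.5376, -0.1269, 0.2019]
ee_rot: [[0.22, 0.003, -0.975], [0.975, 0.0, 0.22], [0.001, -1.0, -0.003]]
wrist_force: [0.9, 1.5, 0.2]
gripper_width: 0.495
```

>>> move_arm:
  increments: "0 0.03 0 0.03 0 0 0; 0 0.05 0 0.05 0 0 0; 0 0.05 0 0.05 0 0 0; 0 0.05 0 0.05 0 0 0"

```text
time_s: 27.2
tcp_pos: [0.5003, -0.0678, 0.2016]
ee_rot: [[0.218, 0.002, -0.976], [0.976, 0.0, 0.218], [0.001, -1.0, -0.002]]
wrist_force: [0.1, -1.0, 0.1]
gripper_width: 0.5
```

```bash
python3 look.py w16; python3 -c "
from h import *
p,d=capture('scene');cv2.imwrite('pics/s16.png',p[:,:,::-1])
p,d=capture('top');cv2.imwrite('pics/t16.png',p[:,:,::-1])
P=camera_params('top');S=camera_params('scene')
for n,q in (('t16',P),('s16',S)):
  i=cv2.imread(f'pics/{n}.png');m=cv2.inRange(cv2.cvtColor(i,cv2.COLOR_BGR2HSV),(95,70,40),(118,255,255));k=[c for c in cv2.findContours(m,0,1)[0] if cv2.contourArea(c)>150]
  for c in k:
    hp=plane(q,cv2.convexHull(c).reshape(-1,2),.014)[:,:2];print(n,cv2.minEnclosingCircle(hp.astype(np.float32)))
"
```

```text
27.2 [ 0.5003 -0.0678  0.2016] [ 0.1  -0.97  0.11]
t16 ((0.26799237728118896, -0.607033908367157), 0.024025414139032364)
s16 ((0.6033636331558228, -0.25433987379074097), 0.03238848224282265)
```

View pics/s16.png

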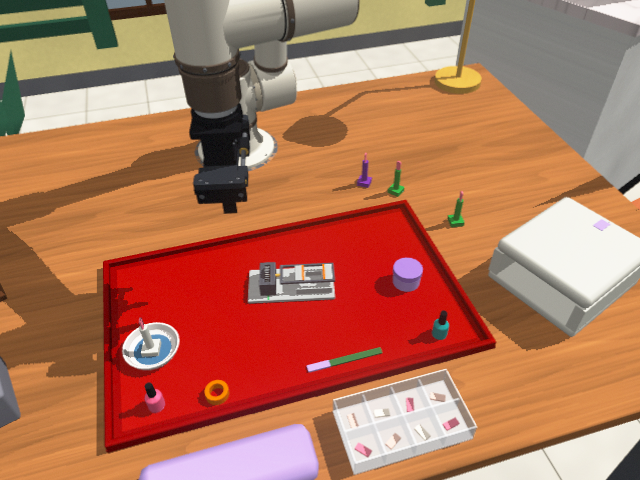

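View pics/t16.png

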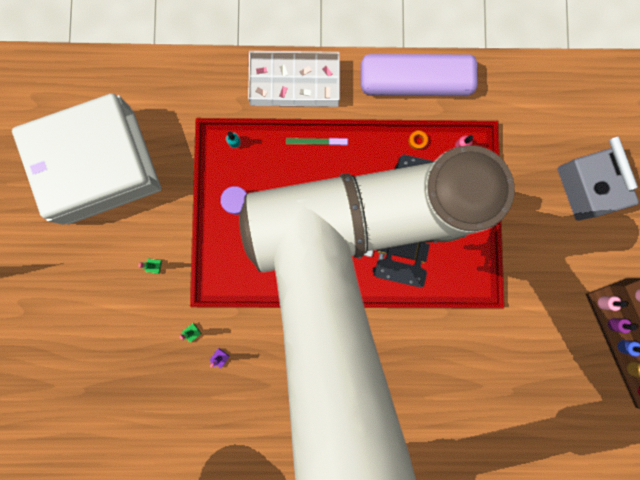

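```bash
python3 -c "
from h import *
S=camera_params('scene');i=cv2.imread('pics/s16.png')
q=project(S,[[.6025,-.2563,.014],[.6025,-.2563,.080],[.6025,-.2563,.104]]);print((q-[110,300]+.5)*7)
c=cv2.resize(i[300:380,110:200],None,fx=7,fy=7,interpolation=cv2.INTER_CUBIC);cv2.imwrite('pics/s16z.png',c)"
```

```text
[[290.59091082 344.60311539]
 [229.23017245 187.54821301]
 [205.37502246 126.54572089]]
```

View pics/s16z.png

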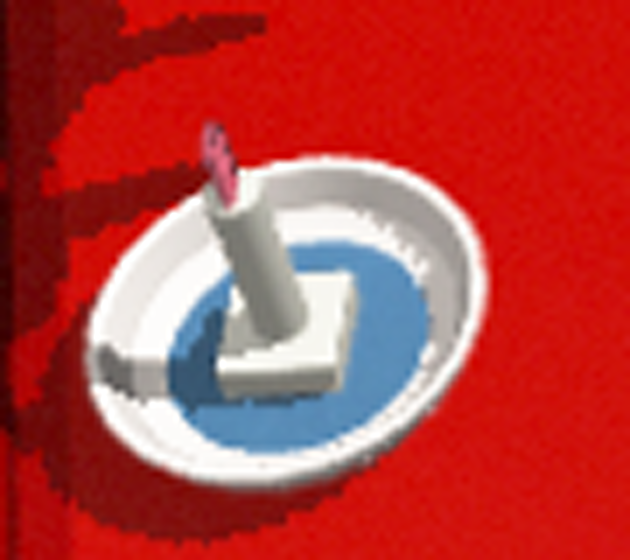

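```bash
python3 -c "
from station import r,sense
print(sense()['time_s'],sense()['joint_velocities'].round(2));print(r.finish_job())"
```

```text
27.35 [-0.38  0.55 -0.17 -0.1  -0.04 -0.12]
the job is handed in; nothing more can be done
None
```

The nail tip now stands upright in the middle of the dish, and I handed the job in at 27.4 s.

**Wheel:** I rolled it with one open finger in three strokes plus a short confirming one, at about 7–9 N down. Side drag rose from about 2.8 N to 5–6 N at the end stop. The orange lips had moved about 9 mm each, and the jaws were clear of the foot. That fits a wheel that started partly turned.

**Nail:** After the jaws were open I lifted it by its post. I lowered it until it touched the dish floor at about 4 N, backed off slightly, then let go.

**Last checks:**
- The nail's tip and base fall where an upright nail at the dish centre should appear, within about 1 pixel.
- In the scene camera the dish floor is within 1 mm of its first position.
- The bystanders look untouched, and the gripper is well clear.

**What disagreed:**
- The real fingertips end about 28.5 mm short of the reported TCP. Both cameras and the contact height agreed on this, so I allowed for it in every height.
- The scene camera reads about 2–3 mm further out in x than the other cameras.
- In the last pictures the top camera's view of the dish was blocked by the arm, so the final check rests on the scene camera alone.

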